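# Seat the cover and hold the run key turned

## Robot

A 6-joint arm with a two-finger parallel gripper is mounted at the origin on the work surface. World frame = base frame: x ahead of the robot, y to its left, z up, the work surface at z = 0. Lengths are in m, angles in rad, forces in N, time in s.
With the tool pointing down it reaches from about 0.3 to 1 m from the base axis. Payload 5.1 kg.
Tool frame: the origin (TCP) lies midway between the tips of the shut fingers; the grasp point (between the pads) lies 19 mm behind it (manip.tcp_to_grasp is the distance from the TCP to the grasp point, in m); z points along the fingers, y is the direction in which the jaws open and shut (so a half turn about z gives the same grasp; the last joint's range is limited). The gripper opens to 95 mm and grips with 3 to 60 N. Pads are 20 mm wide; open, the fingers measure 119 mm over their backs; the gripper's body (75 mm by 180 mm) begins 59 mm behind the grasp point.
Start: joints at [-1.332, 0.124, 1.65, -0, 1.367, -0.083], TCP at [0.206, -0.617, 0.19] pointing down, gripper open.
Joint ranges: [-2.61, 2.61], [-1.02, 2.33], [0.03, 2.71], [-1.35, 4.49], [0.32, 2.68], [-2.91, 2.91]. Speed limits (rad/s): [2.57, 2.57, 3.14, 3.14, 3.14, 3.14].

## Interface

Orientations are given as a unit quaternion [x, y, z, w].
In Python, from bench import manip, imaging gives the robot as it stands.
- The arm moves only by the tool servo_tool, never from a script. Its argument "increments" is a list of rows, each an object of numbers: "jaw": the closure, from 0 (fully open) to 1 (shut); "dx", "dy", "dz": the shift along the tool's x, y, z in m; "yaw": the turn about the tool's z in rad. In form: [{"jaw": .., "dx": .., "dy": .., "dz": .., "yaw": ..}, ...]. A call has 1 to 5 rows; each row is the pose to reach, as a shift and turn from the pose measured when the call began, along the tool's axes at that moment; what a row does not reach only later rows make up. A row lasts 1/10 s, in which the tool goes at most 50 mm and 8.59 degrees, less where a joint would pass 70% of its speed; a pose out of reach is approached as far as the arm can. A call with a gripper value outside its range is refused whole. The fingers move at their own pace and stop on an object; the grip force is fixed at half the most. Time passes only in rows, so rows that repeat a pose let the fingers close. It gives the time, the measured TCP pose, the force and the opening at its end, in the units of the state.
- manip.observe(): the state, without advancing time (a new reading comes with each control period).
- imaging.capture(name): name is "scene" or "top"; returns a dict with "frame" (480x640x3 uint8, red, green, blue), "range_z" (480x640 float32, m along the optical axis (not along the pixel's ray), 0 where there is no reading), "intrinsics" (3x3 intrinsics, pixels), "dist_coeffs" ([k1, k2, p1, p2, k3] as OpenCV has them; the pictures are not rectified), "rvec" (rotation vector, rad) and "tvec" (3), from world to camera coordinates, as OpenCV has them. Camera axes: x right, y down, z forward; pixel columns grow to the right and rows downward; lengths in m; the calibration is good to about 2 mm. A picture is of the moment at which its call begins.
- manip.sign_off(): hands the job in, once; it reports no verdict.
The state is a dict: "time": time; "joint_positions": joint angles; "dq": joint speeds; "tau": joint torques, N m; "eef_pos": TCP position; "ee_rot": TCP orientation; "ft_force": force on the tool from outside, world axes, zero at the start; "ft_torque": the same for the moment, N m; "opening": finger opening in m.
Only numpy, scipy, OpenCV 4.12 (cv2) and the standard library are available. Lean on these libraries where they do the work, as an engineer would, in place of code of your own. Each camera call takes 0.05 s, during which the arm holds its last target.

## Task

The lapping machine's control box only runs with its cover shut and its sprung key switch held: press the steel cover plate that stands proud at one edge down until it sits level and flush in the box top. Then take the key from its wooden stand, put it fully home in the keyhole (wiggle it past the sticky pins), and only then turn it a quarter turn clockwise and finish still gripping it, held turned against the spring. Leave the lap ring, spool, dial indicator and wrench alone.

Things in the scene. Friction and masses are not known exactly. Their poses are not given: they have to be found in the camera images.
- housing: Grey control box, fixed, 160 (x) x 240 (y) x 70 mm high; origin under its centre, z up. A 60 mm square steel face plate with the keyhole is flush in the -y half of its top, the cover recess (96 mm square, 8 mm deep) is in the +y half.
- keyhole (a point): Centre of the keyhole at the box top. Upright slot 21 mm long along this frame's x, 7.2 mm wide along y, z up. Under the 11 mm thick plate it goes on in a turning plug, 6.4 mm wide. Two sprung sticky pins there snag the key on its last 10 mm: 10 to 18 N to push past, less if wiggled a few degrees. The key turns freely only within 3 mm of fully home.
- run_switch (a joint): Turn of the lock plug, rad: about 0 at rest (slots in line), growing clockwise seen from above to a stop at 1.62; a quarter turn is 1.57. A spring (up to 0.12 N m) turns it back if the key is let go. The key has up to about 0.1 rad of play in the plug.
- key_bow (a point): Centre of the key's bow, the flat steel grip 32 mm wide along x, 10 mm thick along y, 36 mm high along z (up). Below it a round collar 20 mm across, 4 mm thick, its underside 22 mm below this point; then a 5 mm shank and a flat bit 18 mm wide along x, 5 mm thick along y, with a tapered tip 34.5 mm below the collar's underside. Same turned half round. Key 90 g.
- key_collar (a point): Centre of the underside of the key's collar, on the key's axis, axes as key_bow. Fully home, it lies on the face plate at the keyhole point.
- key: The key; origin as key_collar. At the start it stands upright in the wooden stand, collar on the stand's top; lift it 40 mm or more to clear.
- stand: Dark wooden block 60 x 60 x 40 mm high, fixed, with a slot for the key along its x; origin under its centre.
- cover_mid (a point): Centre of the top face of the loose steel cover plate, 92 x 92 x 8 mm, 0.35 kg, lying in the recess; z is the plate's normal. At the start a tight dowel under the middle of its outer (+y) edge holds that edge 5 to 8 mm proud. Seated, its top is level with the box top.
- cover_edge (a point): Point on the cover plate's top face above the tight dowel, 10 mm in from the middle of the proud edge: the place to press. The dowel goes down under about 7 N and stays down; then the plate lies on the rigid recess floor.
- recess (a point): Centre of the cover's recess, at the height of the box top (fixed).
- lap_ring: Bystander: copper lap ring, 72 mm across, 18 mm high, lying flat; origin at the centre of its underside.
- spool: Bystander: dark steel spool, 52 mm across, 45 mm high, standing; origin at the centre of its underside.
- dial: Bystander: round dial indicator, 56 mm across, 20 mm high, with a 50 mm stem along -x, lying face up; origin at the centre of its underside.
- wrench: Bystander: dark steel wrench lying flat along its x axis; origin at its middle, on its underside.
There are look-alikes about, which are no part of the job. What is shaped like the key but blue or yellow is not meant.

How it is judged:
On the way, in this order (a step that is already met when the one before it is completed fails the run):
1. the cover plate sits level and flush in its recess (angle between cover_mid's own z axis and vertical below 0.02 rad and z of cover_mid in the frame of keyhole below 0.0015 m and horizontal distance between cover_mid and recess below 0.006 m), for 0.2 s.
2. the key is fully home in the keyhole (horizontal distance between key_collar and keyhole below 0.004 m and z of key_collar in the frame of keyhole below 0.004 m), for 0.1 s.
3. the gripped key has turned the switch a quarter (value of joint run_switch above 1.3 rad and contact force between the fingers and key above 2 N), for 0.2 s.
At the end, for the whole second after the job is handed in: Cover level within 0.02 rad, flush within 1.5 mm, within 6 mm of the recess centre; key collar within 4 mm of the face plate and of the keyhole centre; switch turned past 1.3 rad and the fingers still grip the key with over 2 N (all of step 1 and all of step 2 and all of step 3); the arm keeps its last pose, push and grip.
It fails at once if the switch is forced round with the key not fully home (value of joint run_switch above 0.5 rad and z of key_collar in the frame of keyhole above 0.006 m).
It fails at once if the lap ring is moved by more than 30 mm (distance of lap_ring from where it was at the start of the episode above 0.03 m).
It fails at once if the spool is moved by more than 30 mm (distance of spool from where it was at the start of the episode above 0.03 m).
It fails at once if the dial indicator is moved by more than 30 mm (distance of dial from where it was at the start of the episode above 0.03 m).
It fails at once if the wrench is moved by more than 30 mm (distance of wrench from where it was at the start of the episode above 0.03 m).
It also fails if it takes over 58 s, if anything falls off the work surface, if the arm or the gripper's body presses on something with over 40 N, if the wrist force passes 120 N, or if a joint passes its speed limit or range.

## Working session

There is one attempt and no reset: what is moved stays moved. The work goes in short steps, Python scripts to look and compute and a tool call to move; the robot and the scene stay as the last step left them, time stands still between calls to the robot, and variables do not carry over. Pictures are saved under pics/ and viewed, and the job is handed in when it is done.

Besides the shell and the picture viewer there is one more tool, called as name([rows], argument=value, ...), one row to a line, values as JSON. servo_tool: Moves the arm, as the interface text tells. Its arguments: {"type":"object","properties":{"increments":{"type":"array","items":{"type":"object","properties":{"jaw":{"type":"number"},"dx":{"type":"number"},"dy":{"type":"number"},"dz":{"type":"number"},"yaw":{"type":"number"}}}}},"required":["increments"]}

```bash
ls; mkdir -p pics; python3 - <<'E'
from bench import manip, imaging
import cv2,json
print(manip.observe()); print(manip.tcp_to_grasp)
for n in("scene","top"):
    c=imaging.capture(n); cv2.imwrite(f"pics/{n}0.png",c["frame"][:,:,::-1])
    print(n,c["intrinsics"],c["dist_coeffs"],c["rvec"],c["tvec"])
E
```

```text
pics
{'time': 0.0, 'joint_positions': array([-1.33159374e+00,  1.24440904e-01,  1.65169523e+00, -1.13154459e-05,
        1.36751149e+00, -8.26300291e-02]), 'dq': array([ 1.11748873e-03, -1.94064723e-06,  5.48726886e-04,  2.03863051e-03,
        1.21458271e-03, -9.48108216e-04]), 'tau': array([-1.90937681e-03, -4.17604637e+01, -3.59933245e+01,  7.72706419e-02,
        4.93108621e-02, -1.67447765e-04]), 'eef_pos': array([ 0.20538073, -0.61595288,  0.18881611]), 'ee_rot': array([ 9.87080180e-01,  1.60223790e-01, -8.58789878e-05, -1.02390568e-03]), 'ft_force': array([ 0.52423993, -0.83092598,  0.32122155]), 'ft_torque': array([ 0.00440568,  0.02689287, -0.0238618 ]), 'opening': 0.09516631336513008}
0.0188
scene [[560.3033108    0.         321.23532499]
 [  0.         560.3033108  235.00751644]
 [  0.           0.           1.        ]] [0.0091012 0.        0.        0.        0.       ] [ 2.30548551  0.76969197 -0.28752665] [-0.49182458 -0.16121363  1.31728416]
top [[452.39913116   0.         322.52787508]
 [  0.         452.39913116 231.3495073 ]
 [  0.           0.           1.        ]] [-0.10074234  0.          0.          0.          0.        ] [ 2.09970864 -2.14227322  0.21836472] [0.05239709 0.57763257 0.87197211]
```

View pics/scene0.png

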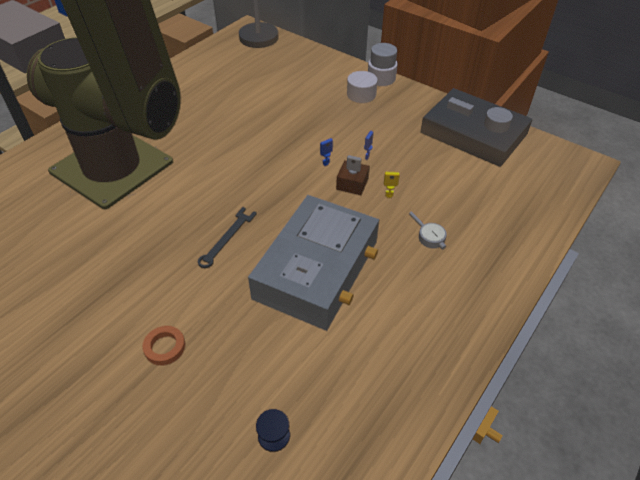

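View pics/top0.png

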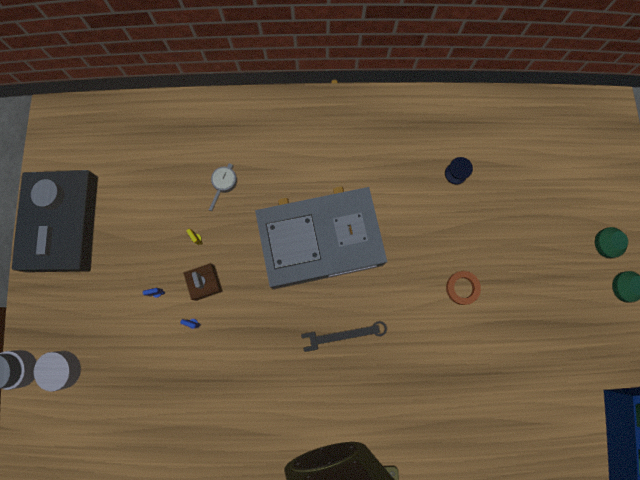

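The top view shows the box at (320,237), with the cover at (293,242) and the keyhole at (350,230). The stand with the grey key is at (202,282). The look-alikes are yellow (194,237) and blue (153,292) and (190,323). The grey key on the wooden stand fits the description, so I'll confirm it in enlarged crops.

```bash
cat > h.py <<'E'
import numpy as np, cv2
from bench import manip, imaging
def cam(n):
    c=imaging.capture(n); c["R"]=cv2.Rodrigues(np.array(c["rvec"],float))[0]; c["t"]=np.array(c["tvec"],float).reshape(3); return c
def ray(c,uv):
    p=cv2.undistortPoints(np.array(uv,float).reshape(-1,1,2),c["intrinsics"],np.array(c["dist_coeffs"],float)).reshape(-1,2)
    d=np.c_[p,np.ones(len(p))]@c["R"]; o=-c["R"].T@c["t"]; return o,d
def onplane(c,uv,z):
    o,d=ray(c,uv); return o+d*((z-o[2])/d[:,2])[:,None]
def bydepth(c,uv):
    uv=np.array(uv,float).reshape(-1,2); o,d=ray(c,uv); zz=c["range_z"][uv[:,1].round().astype(int),uv[:,0].round().astype(int)]
    return o+d*zz[:,None]
def tri(c1,u1,c2,u2):
    o1,d1=ray(c1,u1);o2,d2=ray(c2,u2);d1=d1[0];d2=d2[0]
    s=np.linalg.lstsq(np.c_[d1,-d2],o2-o1,rcond=None)[0]; a=o1+s[0]*d1;b=o2+s[1]*d2
    return (a+b)/2,np.linalg.norm(a-b)
def proj(c,P): return cv2.projectPoints(np.array(P,float).reshape(-1,1,3),c["rvec"],c["tvec"],c["intrinsics"],np.array(c["dist_coeffs"],float))[0].reshape(-1,2)
def crop(c,x0,y0,w,h,k,name):
    cv2.imwrite(name,cv2.resize(c["frame"][y0:y0+h,x0:x0+w,::-1],None,fx=k,fy=k,interpolation=cv2.INTER_CUBIC))
E
python3 - <<'E'
from h import *
t=cam("top"); s=cam("scene")
crop(t,140,210,100,75*1+50,6,"pics/tk.png"); crop(s,310,125,100,75,8,"pics/sk.png")
crop(t,250,180,145,112,5,"pics/tb.png"); crop(s,245,190,145,135,5,"pics/sb.png")
print(bydepth(t,[[202,282],[193,275],[262,215],[300,270],[350,250],[600,150],[293,242]]).round(4))
print(bydepth(s,[[285,270],[325,235],[353,165],[345,185]]).round(4))
E
```

```text
[[ 0.4792  0.2877  0.0532]
 [ 0.4908  0.2987  0.0814]
 [ 0.6124  0.1637  0.0702]
 [ 0.4987  0.0875  0.0674]
 [ 0.5369 -0.0136  0.0687]
 [ 0.7758 -0.627  -0.0024]
 [ 0.555   0.1008  0.0713]]
[[ 0.5566 -0.0345  0.0672]
 [ 0.565   0.0773  0.0696]
 [ 0.4825  0.2931  0.0547]
 [ 0.4845  0.2618  0.0187]]
```

View pics/tk.png

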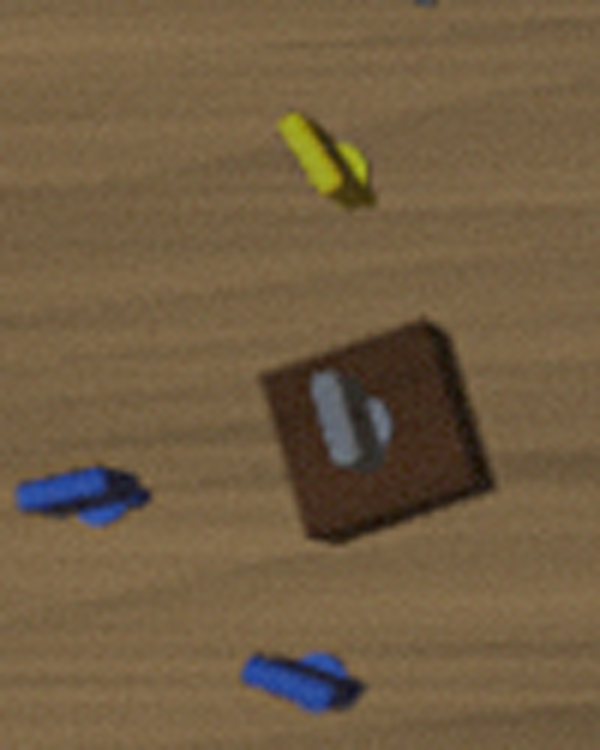

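View pics/sk.png

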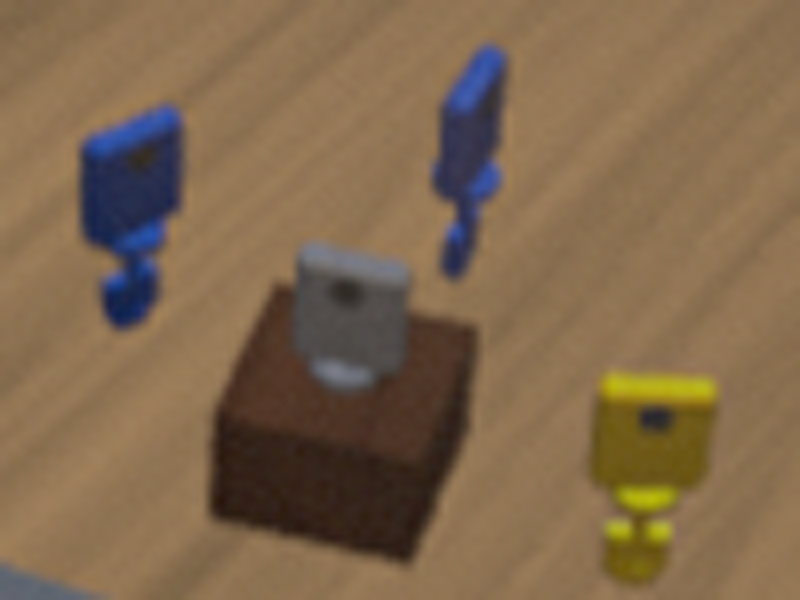

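View pics/tb.png

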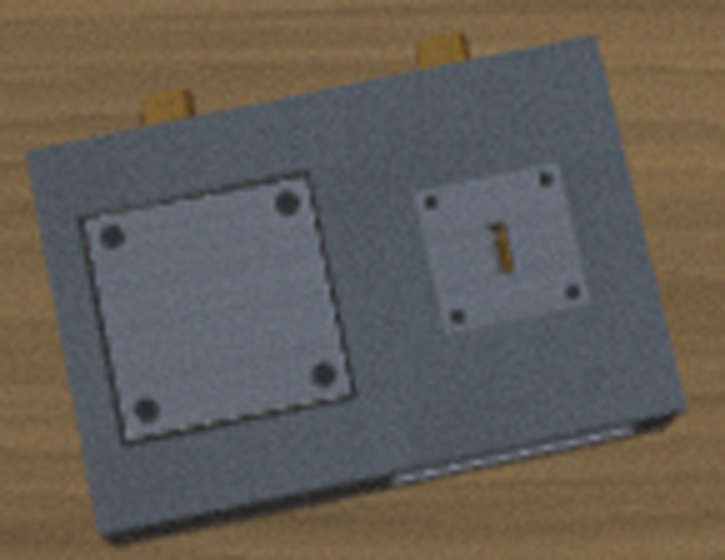

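View pics/sb.png

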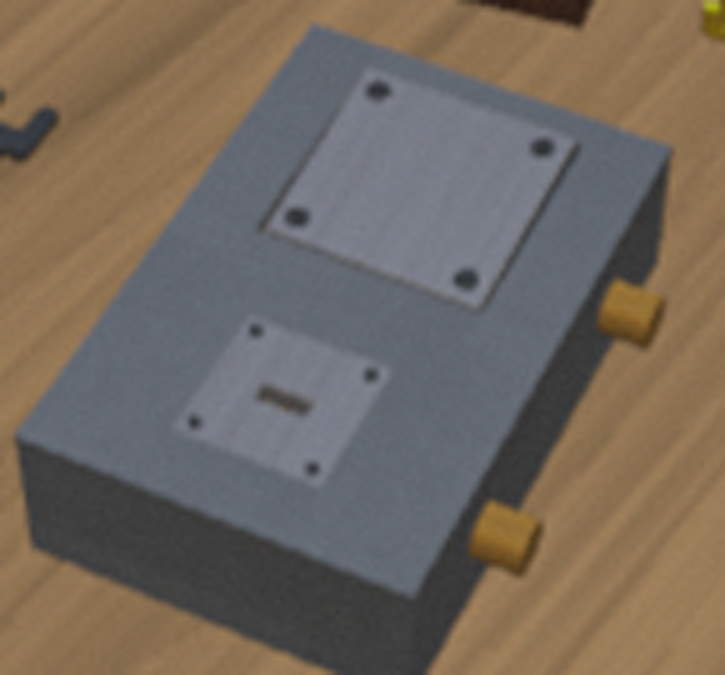

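```bash
python3 - <<'E'
from h import *
t=cam("top"); s=cam("scene")
T5=lambda p:np.array(p)/5+[250-.4,180-.4]; S5=lambda p:np.array(p)/5+[245-.4,190-.4]
T6=lambda p:np.array(p)/6+[140-.42,210-.42]; S8=lambda p:np.array(p)/8+[310-.44,125-.44]
def rep(n,P):
    P=P[:,:2]; e=np.roll(P,-1,0)-P; print(n,"ctr",P.mean(0).round(4),"sides",np.linalg.norm(e,axis=1).round(4),"ang",np.degrees(np.arctan2(e[:,1],e[:,0])).round(1))
zb=.07
rep("boxT",onplane(t,T5([(27,152),(597,37),(686,410),(103,532)]),zb))
rep("screwT",onplane(t,T5([(430,202),(546,179),(572,292),(457,317)]),zb))
rep("screwS",onplane(s,S5([(256,330),(371,375),(313,468),(195,422)]),zb))
rep("boxS",onplane(s,S5([(317,25),(670,150),(414,597),(17,438)]),zb))
rep("coverT",onplane(t,T5([(82,216),(308,172),(355,394),(124,443)]),zb+.003))
rep("slotT",onplane(t,T5([(492,225),(507,222),(513,270),(500,273)]),zb))
print("slotS",onplane(s,S5([(285,400)]),zb))
rep("standT",onplane(t,T6([(262,376),(424,320),(495,490),(310,537)]),.04))
rep("standS",onplane(s,S8([(280,285),(478,325),(410,460),(218,405)]),.04))
rep("bowtopT",onplane(t,T6([(312,376),(330,370),(358,465),(336,465)]),.08))
rep("bowtopS",onplane(s,S8([(306,243),(411,264),(408,280),(299,262)]),.08))
# depth planes
m=np.argwhere(np.ones((480,640)))[:,::-1]
for n,(x0,y0,x1,y1) in {"coverT":(275,224,312,258),"boxstripT":(262,220,268,250)}.items():
    g=np.array([(u,v) for u in range(x0,x1) for v in range(y0,y1)]); P=bydepth(t,g); print(n,P.mean(0),P[:,2].std())
    A=np.c_[P[:,:2]-P[:,:2].mean(0),np.ones(len(P))]; print(np.linalg.lstsq(A,P[:,2],rcond=None)[0])
E
```

```text
boxT ctr [0.5676 0.0453] sides [0.2396 0.1588 0.2376 0.1587] ang [ -79.3 -169.3  100.7   11.4]
screwT ctr [ 0.5797 -0.0146] sides [0.0484 0.0479 0.0477 0.0487] ang [ -79.6 -169.4  101.3   11.4]
screwS ctr [ 0.5808 -0.0167] sides [0.0481 0.0476 0.0479 0.0483] ang [  10.4  -78.9 -168.8  101.2]
boxS ctr [0.5705 0.0431] sides [0.1576 0.2368 0.1586 0.2393] ang [  10.3  -79.  -168.8  100.8]
coverT ctr [0.5575 0.1006] sides [0.0934 0.093  0.0939 0.0943] ang [ -79.8 -169.3  101.    10.4]
slotT ctr [ 0.5796 -0.0153] sides [0.0062 0.02   0.0054 0.0201] ang [ -79.6 -174.9  102.1    7.5]
slotS [[ 0.581745   -0.01714167  0.07      ]]
standT ctr [0.4819 0.2919] sides [0.0592 0.0643 0.0654 0.0585] ang [ -71.7 -156.3  103.4   18.4]
standS ctr [0.4839 0.2919] sides [0.0579 0.0601 0.0566 0.0541] ang [  19.9  -74.5 -166.1  106.7]
bowtopT ctr [0.4821 0.2944] sides [0.0063 0.0331 0.0073 0.0308] ang [ -72.3 -162.    89.2   16.8]
bowtopS ctr [0.4856 0.2906] sides [0.0296 0.0068 0.0302 0.0083] ang [  19.9  -62.8 -157.2  111.7]
coverT [0.55745038 0.10047691 0.0754592 ] 0.04369324297111987
[-0.74460693 -0.13660287  0.0754592 ]
boxstripT [0.57189508 0.15849319 0.06972412] 0.0024096245980782683
[-0.01194105  0.04435294  0.06972412]
```

servo_tool([
  {"jaw": 1,"dx": 0.566,"dy": -0.604,"dz": 0,"yaw": -0.14},
  {"jaw": 1,"dx": 0.566,"dy": -0.604,"dz": 0,"yaw": -0.28},
  {"jaw": 1,"dx": 0.566,"dy": -0.604,"dz": 0,"yaw": -0.42},
  {"jaw": 1,"dx": 0.566,"dy": -0.604,"dz": 0,"yaw": -0.56},
  {"jaw": 1,"dx": 0.566,"dy": -0.604,"dz": 0,"yaw": -0.7},
])

```text
time: 0.8
eef_pos: [0.3104, -0.3877, 0.1901]
ee_rot: [0.871, 0.491, 0.0, -0.0]
ft_force: [0.6, 0.4, 0.8]
opening: 0.0607
```

```bash
cat > go.py <<'E'
# usage: go.py x y z angdeg -> remaining shift in tool axes
import sys
from h import *
from scipy.spatial.transform import Rotation as Ro
o=manip.observe(); R=Ro.from_quat(o["ee_rot"]).as_matrix(); p=np.array(o["eef_pos"])
a=np.degrees(np.arctan2(R[1,0],R[0,0]))
print("t",round(o["time"],2),"p",p.round(4),"ang",round(a,2),"zax",R[:,2].round(4),"F",np.round(o["ft_force"],2),"T",np.round(o["ft_torque"],3),"open",round(o["opening"],4),"j",np.round(o["joint_positions"],2))
if len(sys.argv)>4:
    x,y,z,g=map(float,sys.argv[1:5]); print("shift",(R.T@(np.array([x,y,z])-p)).round(4),"yaw",round(-np.radians((g-a+180)%360-180),4))
E
python3 go.py 0.551 0.136 0.19 -169.2
```

```text
t 0.8 p [ 0.3104 -0.3877  0.1901] ang 58.84 zax [ 2.e-04  5.e-04 -1.e+00] F [0.58 0.41 0.76] T [-0.038 -0.08   0.007] open 0.0607 j [-1.   -0.22  1.98  0.    1.38 -0.46]
shift [ 5.726e-01 -6.510e-02  4.000e-04] yaw -2.3032
```

servo_tool([
  {"jaw": 1,"dx": 0.573,"dy": -0.065,"dz": 0,"yaw": -0.14},
  {"jaw": 1,"dx": 0.573,"dy": -0.065,"dz": 0,"yaw": -0.28},
  {"jaw": 1,"dx": 0.573,"dy": -0.065,"dz": 0,"yaw": -0.42},
  {"jaw": 1,"dx": 0.573,"dy": -0.065,"dz": 0,"yaw": -0.56},
  {"jaw": 1,"dx": 0.573,"dy": -0.065,"dz": 0,"yaw": -0.7},
])

```text
time: 1.3
eef_pos: [0.4147, -0.1604, 0.1905]
ee_rot: [0.648, 0.762, 0.0, 0.001]
ft_force: [1.6, 0.2, -0.2]
opening: 0.0207
```

```bash
python3 go.py 0.551 0.136 0.19 -169.2
```

```text
t 1.3 p [ 0.4147 -0.1604  0.1905] ang 99.25 zax [ 1.4e-03 -1.0e-04 -1.0e+00] F [ 1.63  0.17 -0.2 ] T [-0.046 -0.106 -0.007] open 0.0207 j [-0.49 -0.36  2.09  0.    1.41 -0.65]
shift [0.2707 0.1822 0.0007] yaw -1.5978
```

servo_tool([
  {"jaw": 1,"dx": 0.271,"dy": 0.182,"dz": 0,"yaw": -0.14},
  {"jaw": 1,"dx": 0.271,"dy": 0.182,"dz": 0,"yaw": -0.28},
  {"jaw": 1,"dx": 0.271,"dy": 0.182,"dz": 0,"yaw": -0.42},
  {"jaw": 1,"dx": 0.271,"dy": 0.182,"dz": 0,"yaw": -0.56},
  {"jaw": 1,"dx": 0.271,"dy": 0.182,"dz": 0,"yaw": -0.7},
])

```text
time: 1.8
eef_pos: [0.5187, 0.0673, 0.1909]
ee_rot: [0.344, 0.939, 0.0, 0.001]
ft_force: [1.0, 0.4, 0.5]
opening: 0.0003
```

```bash
python3 go.py 0.551 0.136 0.12 -169.2
```

```text
t 1.8 p [0.5187 0.0673 0.1909] ang 139.72 zax [ 2.3e-03 -2.0e-04 -1.0e+00] F [1.01 0.42 0.5 ] T [ 0.035 -0.153  0.007] open 0.0003 j [ 0.03 -0.16  1.93 -0.    1.37 -0.84]
shift [0.02   0.0732 0.0709] yaw -0.8915
```

servo_tool([
  {"jaw": 1,"dx": 0.02,"dy": 0.073,"dz": 0.02,"yaw": -0.14},
  {"jaw": 1,"dx": 0.02,"dy": 0.073,"dz": 0.04,"yaw": -0.28},
  {"jaw": 1,"dx": 0.02,"dy": 0.073,"dz": 0.06,"yaw": -0.42},
  {"jaw": 1,"dx": 0.02,"dy": 0.073,"dz": 0.085,"yaw": -0.56},
  {"jaw": 1,"dx": 0.02,"dy": 0.073,"dz": 0.085,"yaw": -0.7},
])

```text
time: 2.3
eef_pos: [0.5479, 0.1359, 0.1013]
ee_rot: [-0.002, 1.0, -0.001, -0.003]
ft_force: [0.6, 0.4, -0.4]
opening: 0.0004
```

```bash
python3 go.py 0.551 0.136 0.085 -169.2
```

```text
t 2.3 p [0.5479 0.1359 0.1013] ang -179.79 zax [-0.0055 -0.0014 -1.    ] F [ 0.61  0.36 -0.43] T [ 0.13  -0.104  0.052] open 0.0004 j [ 0.15  0.01  1.92 -0.    1.21 -1.43]
shift [-0.0032  0.0001  0.0163] yaw -0.1849
```

servo_tool([
  {"jaw": 1,"dx": -0.003,"dy": 0,"dz": 0.006,"yaw": -0.09},
  {"jaw": 1,"dx": -0.003,"dy": 0,"dz": 0.012,"yaw": -0.18},
  {"jaw": 1,"dx": -0.003,"dy": 0,"dz": 0.018,"yaw": -0.18},
  {"jaw": 1,"dx": -0.003,"dy": 0,"dz": 0.02,"yaw": -0.18},
])

```text
time: 2.7
eef_pos: [0.5503, 0.1358, 0.0804]
ee_rot: [-0.091, 0.996, -0.0, -0.003]
ft_force: [-0.1, 0.9, -0.0]
opening: 0.0001
```

```bash
python3 go.py 0.551 0.136 0.070 -169.2
```

```text
t 2.7 p [0.5503 0.1358 0.0804] ang -169.59 zax [-0.0066 -0.0016 -1.    ] F [-0.15  0.92 -0.03] T [ 0.127 -0.12   0.015] open 0.0001 j [ 0.15  0.04  1.93 -0.    1.18 -1.6 ]
shift [-0.0008  0.      0.0104] yaw -0.0068
```

servo_tool([
  {"jaw": 1,"dx": 0,"dy": 0,"dz": 0.003},
  {"jaw": 1,"dx": 0,"dy": 0,"dz": 0.006},
  {"jaw": 1,"dx": 0,"dy": 0,"dz": 0.009},
  {"jaw": 1,"dx": 0,"dy": 0,"dz": 0.011},
])

```text
validation failed for argument at $.in...
```

```bash
python3 go.py 0.551 0.136 0.070 -169.2
```

```text
t 2.7 p [0.5503 0.1358 0.0804] ang -169.59 zax [-0.0066 -0.0016 -1.    ] F [-0.15  0.92 -0.03] T [ 0.127 -0.12   0.015] open 0.0001 j [ 0.15  0.04  1.93 -0.    1.18 -1.6 ]
shift [-0.0008  0.      0.0104] yaw -0.0068
```

All keys are required in every row.

servo_tool([
  {"jaw": 1,"dx": 0,"dy": 0,"dz": 0.003,"yaw": 0},
  {"jaw": 1,"dx": 0,"dy": 0,"dz": 0.006,"yaw": 0},
  {"jaw": 1,"dx": 0,"dy": 0,"dz": 0.009,"yaw": 0},
  {"jaw": 1,"dx": 0,"dy": 0,"dz": 0.011,"yaw": 0},
])

```text
time: 3.1
eef_pos: [0.5502, 0.1358, 0.0693]
ee_rot: [-0.091, 0.996, -0.0, -0.003]
ft_force: [-0.1, -1.0, -0.7]
opening: 0.0003
```

```bash
python3 go.py 0.551 0.136 0.070 -169.2
```

```text
t 3.1 p [0.5502 0.1358 0.0693] ang -169.61 zax [-0.0066 -0.0015 -1.    ] F [-0.14 -0.97 -0.67] T [ 0.097 -0.136  0.013] open 0.0003 j [ 0.15  0.05  1.94 -0.    1.16 -1.6 ]
shift [-0.0009  0.     -0.0007] yaw -0.0071
```

servo_tool([
  {"jaw": 1,"dx": 0,"dy": 0,"dz": 0.001,"yaw": 0},
  {"jaw": 1,"dx": 0,"dy": 0,"dz": 0.002,"yaw": 0},
  {"jaw": 1,"dx": 0,"dy": 0,"dz": 0.002,"yaw": 0},
])

```text
time: 3.4
eef_pos: [0.5501, 0.1358, 0.0672]
ee_rot: [-0.091, 0.996, -0.0, -0.003]
ft_force: [0.3, 0.5, 0.8]
opening: 0.0005
```

```bash
python3 go.py 0.551 0.136 0.070 -169.2
```

```text
t 3.4 p [0.5501 0.1358 0.0672] ang -169.61 zax [-0.0068 -0.0016 -1.    ] F [0.29 0.52 0.8 ] T [ 0.047 -0.156  0.014] open 0.0005 j [ 0.15  0.06  1.94 -0.    1.15 -1.6 ]
shift [-0.0009  0.     -0.0028] yaw -0.0072
```

```bash
python3 - <<'E'
from h import *
s=cam("scene"); crop(s,270,90,150,140,5,"pics/p1.png")
print(bydepth(s,[[285,270],[270,265],[320,280]]).round(4), proj(s,[[.5501,.1358,.0672]]))
E
```

```text
[[ 0.5573 -0.0352  0.0684]
 [ 0.5276 -0.0427  0.0682]
 [ 0.6212 -0.0137  0.0663]] [[336.39216422 215.10367054]]
```

View pics/p1.png

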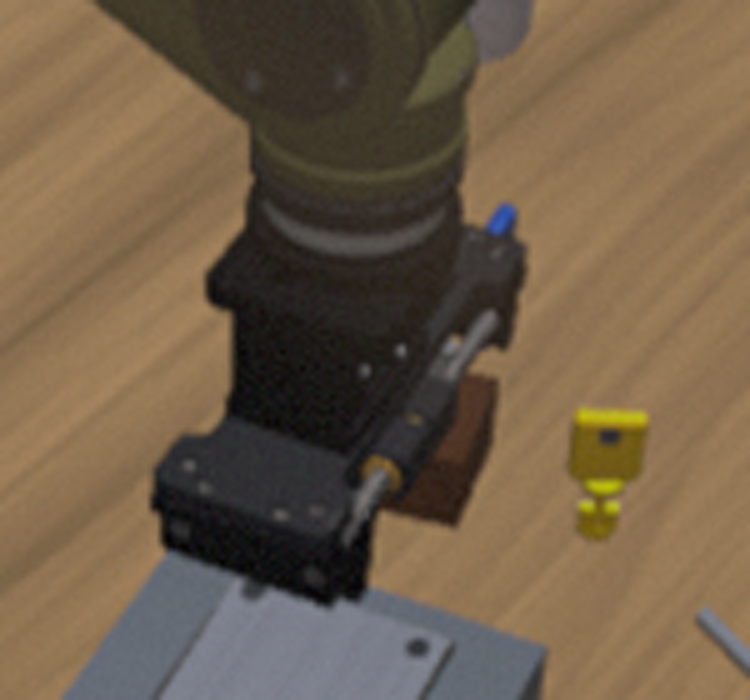

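servo_tool([
  {"jaw": 1,"dx": 0,"dy": 0,"dz": 0.001,"yaw": 0},
  {"jaw": 1,"dx": 0,"dy": 0,"dz": 0.002,"yaw": 0},
  {"jaw": 1,"dx": 0,"dy": 0,"dz": 0.003,"yaw": 0},
])

```text
time: 3.75
eef_pos: [0.5502, 0.1358, 0.0643]
ee_rot: [-0.091, 0.996, -0.0, -0.003]
ft_force: [0.6, -0.3, -0.7]
opening: 0.0001
```

```bash
python3 go.py 0.551 0.136 0.070 -169.2
```

```text
t 3.75 p [0.5502 0.1358 0.0643] ang -169.61 zax [-0.0065 -0.0016 -1.    ] F [ 0.63 -0.32 -0.73] T [ 0.048 -0.128 -0.019] open 0.0001 j [ 0.15  0.06  1.94 -0.    1.15 -1.6 ]
shift [-0.0008  0.     -0.0058] yaw -0.0071
```

```bash
python3 - <<'E'
from h import *
s=cam("scene"); t=cam("top"); crop(s,300,160,80,75,10,"pics/p2.png"); crop(t,190,150,200,150,4,"pics/p3.png")
print(-s["R"].T@s["t"], -t["R"].T@t["t"])
for v in range(200,222,2): print(v, bydepth(s,[[u,v] for u in (326,331,336)]).round(3).tolist())
E
```

```text
[ 0.98894592 -0.50873835  0.87537996] [0.39642035 0.0498226  0.9680438 ]
200 [[0.586, 0.049, 0.199], [0.595, 0.052, 0.201], [0.601, 0.058, 0.2]]
202 [[0.584, 0.053, 0.189], [0.593, 0.055, 0.194], [0.601, 0.058, 0.196]]
204 [[0.58, 0.058, 0.178], [0.593, 0.055, 0.189], [0.602, 0.057, 0.192]]
206 [[0.582, 0.056, 0.176], [0.59, 0.059, 0.179], [0.601, 0.059, 0.185]]
208 [[0.581, 0.057, 0.17], [0.589, 0.061, 0.172], [0.599, 0.062, 0.177]]
210 [[0.529, 0.13, 0.073], [0.588, 0.062, 0.165], [0.6, 0.061, 0.173]]
212 [[0.531, 0.126, 0.073], [0.54, 0.132, 0.073], [0.601, 0.059, 0.17]]
214 [[0.533, 0.123, 0.07], [0.543, 0.127, 0.073], [0.552, 0.131, 0.076]]
216 [[0.539, 0.116, 0.074], [0.546, 0.122, 0.073], [0.555, 0.128, 0.074]]
218 [[0.54, 0.114, 0.071], [0.549, 0.119, 0.072], [0.557, 0.124, 0.073]]
220 [[0.543, 0.11, 0.071], [0.552, 0.115, 0.072], [0.559, 0.122, 0.071]]
```

View pics/p2.png

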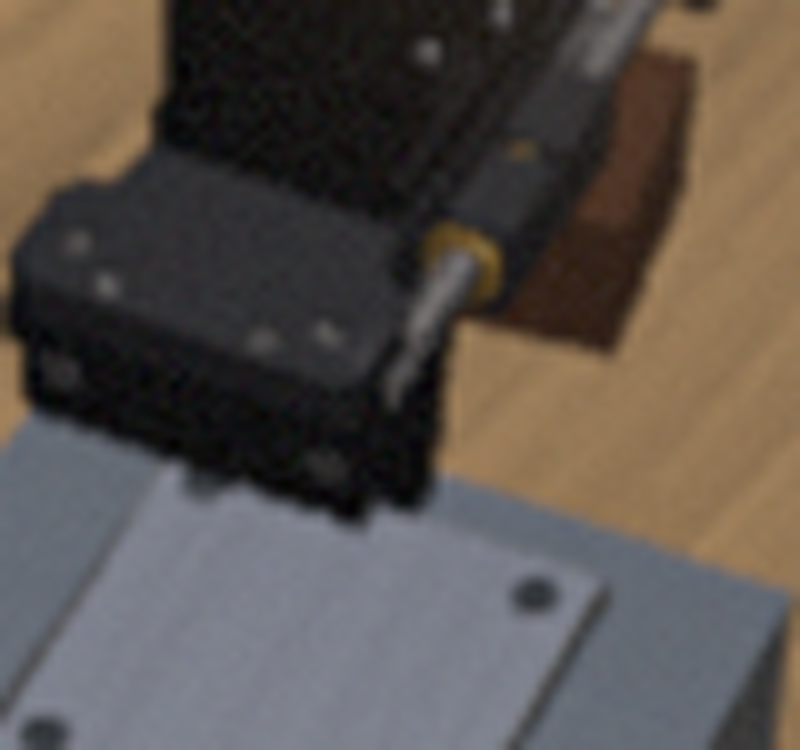

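View pics/p3.png

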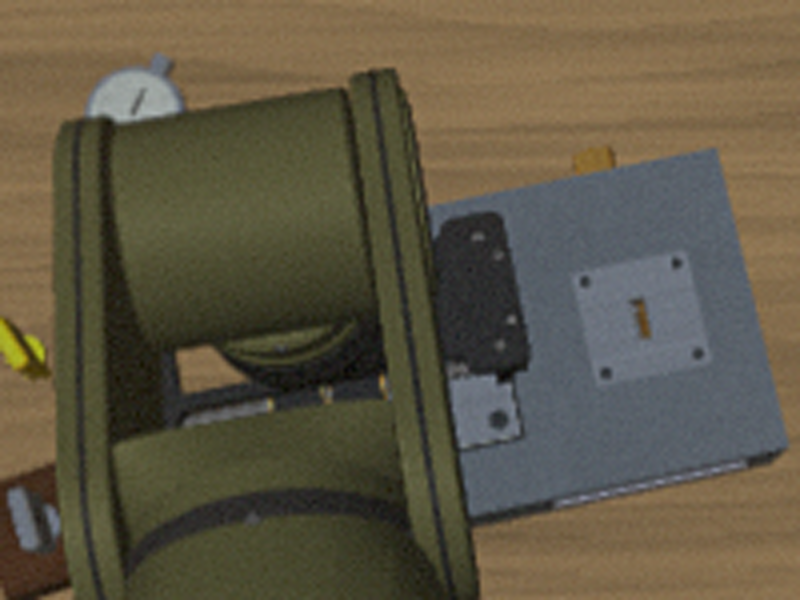

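The image and depth show the cover still proud, with z 0.076 near its edge. The fingertip hasn't reached it yet, so I'll keep descending in small steps and watch the force.

servo_tool([
  {"jaw": 1,"dx": 0,"dy": 0,"dz": 0.001,"yaw": 0},
  {"jaw": 1,"dx": 0,"dy": 0,"dz": 0.002,"yaw": 0},
  {"jaw": 1,"dx": 0,"dy": 0,"dz": 0.003,"yaw": 0},
])

```text
time: 4.15
eef_pos: [0.55, 0.1358, 0.061]
ee_rot: [-0.091, 0.996, -0.0, -0.004]
ft_force: [-0.4, 0.3, -0.1]
opening: 0.0003
```

```bash
python3 go.py; python3 - <<'E'
from h import *
s=cam("scene"); t=cam("top")
# body lower edge from depth
D=s["range_z"]
for u in (310,318,326,334):
    col=bydepth(s,[[u,v] for v in range(190,222)]); j=np.where(np.diff(col[:,2])<-.05)[0]
    print(u,[ (190+k,col[k].round(4).tolist(),col[k+1].round(4).tolist()) for k in j])
E
```

```text
t 4.15 p [0.55   0.1358 0.061 ] ang -169.61 zax [-0.007  -0.0016 -1.    ] F [-0.42  0.28 -0.1 ] T [ 0.082 -0.096 -0.058] open 0.0003 j [ 0.15  0.06  1.94 -0.    1.14 -1.6 ]
310 [(np.int64(205), [0.5488, 0.0524, 0.1616], [0.4922, 0.1244, 0.067])]
318 [(np.int64(198), [0.9889, -0.5087, 0.8754], [0.5682, 0.0503, 0.1897]), (np.int64(208), [0.5648, 0.055, 0.1616], [0.5133, 0.1234, 0.0721])]
326 [(np.int64(211), [0.5798, 0.0588, 0.1601], [0.5316, 0.1257, 0.0729])]
334 [(np.int64(213), [0.5953, 0.0617, 0.1622], [0.5477, 0.1307, 0.073])]
```

```bash
python3 - <<'E'
from h import *
s=cam("scene"); t=cam("top")
T=lambda p:np.array(p)/4+[190-.375,150-.375]; S=lambda p:np.array(p)/10+[300-.45,160-.45]
P=[]
for a,b in zip([(496,345),(511,318),(498,255),(478,236)],[(78,240),(107,285),(262,338),(328,333)]):
    p,e=tri(t,T(a),s,S(b)); P.append(p); print(p.round(4),round(e,4))
P=np.array(P); c=P.mean(0); tcp=np.array([.5502,.1358,.0643]); d=c-tcp
a=np.radians(10.4); print(c, "boxx",d@[np.cos(a),np.sin(a),0],"boxy",d@[-np.sin(a),np.cos(a),0])
print(onplane(s,S([(35,410),(370,520)]),.1635))
E
```

```text
[0.5406 0.0572 0.2061] 0.0015
[0.5522 0.0505 0.2068] 0.0015
[0.5807 0.0561 0.2062] 0.0002
[0.5891 0.0644 0.2061] 0.0009
[0.56565454 0.05704637 0.20628907] boxx 0.0009841023496085367 boxy -0.08024966741314314
[[0.53301548 0.05226716 0.1635    ]
 [0.59749895 0.06626916 0.1635    ]]
```

servo_tool([
  {"jaw": 1,"dx": 0,"dy": 0,"dz": 0.001,"yaw": 0},
  {"jaw": 1,"dx": 0,"dy": 0,"dz": 0.002,"yaw": 0},
  {"jaw": 1,"dx": 0,"dy": 0,"dz": 0.003,"yaw": 0},
])

```text
time: 4.65
eef_pos: [0.5499, 0.1358, 0.0579]
ee_rot: [-0.091, 0.996, -0.0, -0.004]
ft_force: [-0.3, -0.5, 0.4]
opening: 0.0002
```

```bash
python3 go.py
```

```text
t 4.65 p [0.5499 0.1358 0.0579] ang -169.61 zax [-0.0071 -0.0016 -1.    ] F [-0.3  -0.46  0.41] T [ 0.117 -0.146  0.014] open 0.0002 j [ 0.15  0.07  1.95 -0.    1.14 -1.6 ]
```

servo_tool([
  {"jaw": 1,"dx": 0,"dy": 0,"dz": 0.001,"yaw": 0},
  {"jaw": 1,"dx": 0,"dy": 0,"dz": 0.002,"yaw": 0},
  {"jaw": 1,"dx": 0,"dy": 0,"dz": 0.003,"yaw": 0},
])

```text
time: 4.95
eef_pos: [0.5499, 0.1358, 0.0548]
ee_rot: [-0.091, 0.996, -0.0, -0.004]
ft_force: [-0.5, 0.2, 0.3]
opening: 0.0005
```

```bash
python3 go.py;python3 - <<'E'
from h import *
s=cam("scene"); crop(s,290,160,80,75,10,"pics/p5.png")
print(np.median(bydepth(s,[[u,v] for u in range(334,340) for v in range(216,220)]),0))
E
```

```text
t 4.95 p [0.5499 0.1358 0.0548] ang -169.61 zax [-0.0071 -0.0016 -1.    ] F [-0.48  0.17  0.25] T [ 0.129 -0.176 -0.06 ] open 0.0005 j [ 0.15  0.07  1.95 -0.    1.13 -1.6 ]
[0.55886152 0.12516366 0.07268775]
```

View pics/p5.png

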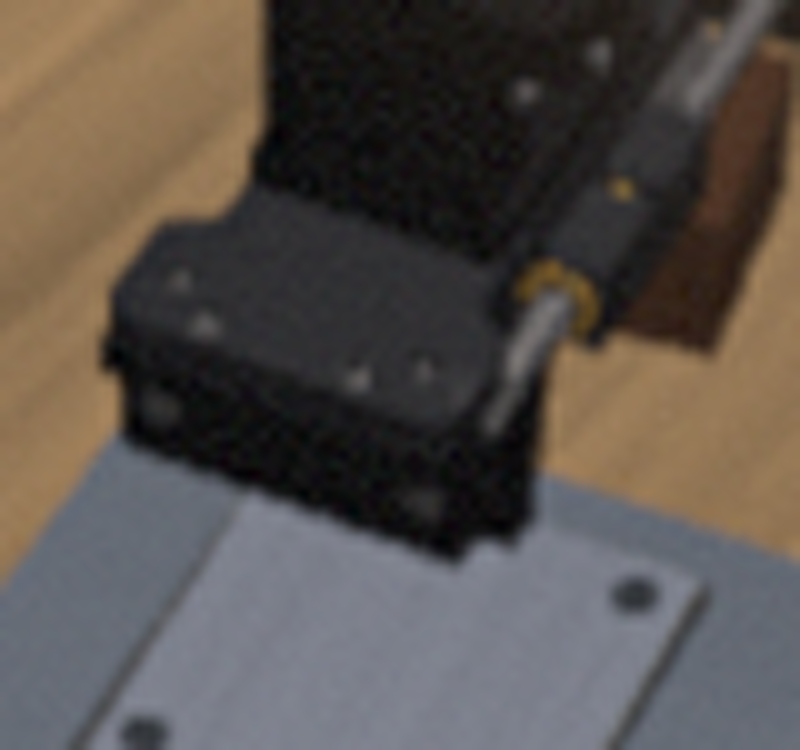

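servo_tool([
  {"jaw": 1,"dx": 0,"dy": 0,"dz": 0.001,"yaw": 0},
  {"jaw": 1,"dx": 0,"dy": 0,"dz": 0.002,"yaw": 0},
  {"jaw": 1,"dx": 0,"dy": 0,"dz": 0.003,"yaw": 0},
])

```text
time: 5.3
eef_pos: [0.5497, 0.1358, 0.0516]
ee_rot: [-0.091, 0.996, -0.0, -0.004]
ft_force: [0.2, 0.5, 0.6]
opening: 0.0006
```

```bash
python3 go.py
```

```text
t 5.3 p [0.5497 0.1358 0.0516] ang -169.61 zax [-0.0074 -0.0016 -1.    ] F [0.16 0.46 0.58] T [ 0.117 -0.139  0.012] open 0.0006 j [ 0.15  0.07  1.95 -0.    1.13 -1.6 ]
```

servo_tool([
  {"jaw": 1,"dx": 0,"dy": 0,"dz": 0.001,"yaw": 0},
  {"jaw": 1,"dx": 0,"dy": 0,"dz": 0.002,"yaw": 0},
  {"jaw": 1,"dx": 0,"dy": 0,"dz": 0.003,"yaw": 0},
])

```text
time: 5.6
eef_pos: [0.5498, 0.136, 0.049]
ee_rot: [-0.091, 0.996, -0.0, -0.004]
ft_force: [-1.7, 0.7, 2.7]
opening: 0.0006
```

```bash
python3 go.py;python3 - <<'E'
from h import *
s=cam("scene");
print(np.median(bydepth(s,[[u,v] for u in range(334,340) for v in range(217,221)]),0))
D=s["range_z"]
for u in (310,318,326,334):
    col=bydepth(s,[[u,v] for v in range(190,222)]); j=np.where(np.diff(col[:,2])<-.05)[0]
    print(u,[ (190+k,col[k].round(4).tolist()) for k in j])
E
```

```text
t 5.6 p [0.5498 0.136  0.049 ] ang -169.61 zax [-0.0072 -0.0012 -1.    ] F [-1.71  0.68  2.67] T [0.314 0.169 0.019] open 0.0006 j [ 0.15  0.08  1.95 -0.    1.12 -1.6 ]
[0.56060269 0.12264674 0.07137518]
310 [(np.int64(209), [0.5501, 0.0504, 0.1538])]
318 [(np.int64(212), [0.565, 0.0547, 0.1518])]
326 [(np.int64(215), [0.5808, 0.0575, 0.1515])]
334 [(np.int64(218), [0.597, 0.0596, 0.1522])]
```

Contact came at a reported z of about 0.049, while the plate there is at about 0.075. The camera view of the gripper body agrees, so the reported TCP z reads about 26 mm low. I'll allow for that and keep pressing.

servo_tool([
  {"jaw": 1,"dx": 0,"dy": 0,"dz": 0.001,"yaw": 0},
  {"jaw": 1,"dx": 0,"dy": 0,"dz": 0.002,"yaw": 0},
  {"jaw": 1,"dx": 0,"dy": 0,"dz": 0.003,"yaw": 0},
  {"jaw": 1,"dx": 0,"dy": 0,"dz": 0.004,"yaw": 0},
])

```text
time: 6.05
eef_pos: [0.5498, 0.1362, 0.0456]
ee_rot: [-0.091, 0.996, -0.0, -0.004]
ft_force: [-5.0, 0.6, 13.1]
opening: 0.0007
```

```bash
python3 go.py
```

```text
t 6.05 p [0.5498 0.1362 0.0456] ang -169.61 zax [-7.6e-03 -8.0e-04 -1.0e+00] F [-4.95  0.59 13.06] T [ 0.316  0.949 -0.013] open 0.0007 j [ 0.15  0.08  1.95  0.    1.12 -1.6 ]
```

servo_tool([
  {"jaw": 1,"dx": 0,"dy": 0,"dz": 0.001,"yaw": 0},
  {"jaw": 1,"dx": 0,"dy": 0,"dz": 0.002,"yaw": 0},
  {"jaw": 1,"dx": 0,"dy": 0,"dz": 0.003,"yaw": 0},
  {"jaw": 1,"dx": 0,"dy": 0,"dz": 0.003,"yaw": 0},
])

```text
time: 6.45
eef_pos: [0.5498, 0.1362, 0.0456]
ee_rot: [-0.091, 0.996, -0.0, -0.004]
ft_force: [-10.0, -1.2, 18.8]
opening: 0.0004
```

```bash
python3 go.py
```

```text
t 6.45 p [0.5498 0.1362 0.0456] ang -169.6 zax [-0.0087 -0.0012 -1.    ] F [-10.01  -1.22  18.82] T [-1.000e-03  1.733e+00 -5.000e-03] open 0.0004 j [ 0.15  0.08  1.95  0.    1.12 -1.6 ]
```

servo_tool([
  {"jaw": 1,"dx": 0,"dy": 0,"dz": -0.02,"yaw": 0},
  {"jaw": 1,"dx": 0,"dy": 0,"dz": -0.06,"yaw": 0},
  {"jaw": 0.5,"dx": 0,"dy": 0,"dz": -0.1,"yaw": 0},
  {"jaw": 0,"dx": 0,"dy": 0,"dz": -0.13,"yaw": 0},
  {"jaw": 0,"dx": 0,"dy": 0,"dz": -0.13,"yaw": 0},
])

```text
time: 6.95
eef_pos: [0.5544, 0.1366, 0.1811]
ee_rot: [-0.091, 0.996, -0.0, 0.001]
ft_force: [1.2, 0.4, 0.2]
opening: 0.0192
```

```bash
python3 go.py;python3 - <<'E'
from h import *
s=cam("scene"); crop(s,245,120,150,140,5,"pics/p6.png")
E
```

```text
t 6.95 p [0.5544 0.1366 0.1811] ang -169.6 zax [ 1.5e-03 -4.0e-04 -1.0e+00] F [1.17 0.44 0.24] T [ 0.144 -0.153 -0.008] open 0.0192 j [ 0.15 -0.05  1.84 -0.    1.35 -1.6 ]
```

View pics/p6.png

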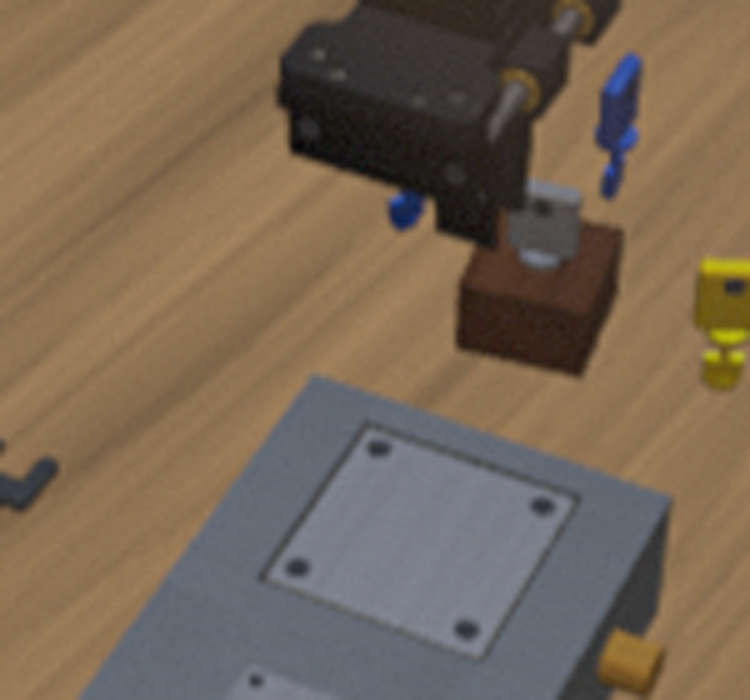

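```bash
python3 - <<'E'
from h import *
s=cam("scene")
for u in (310,318,326): 
    col=bydepth(s,[[u,v] for v in range(135,180)]); j=np.where(np.diff(col[:,2])<-.05)[0]
    print(u,[ (135+k,col[k].round(4).tolist()) for k in j])
def fit(poly):
    m=np.zeros((480,640),np.uint8); cv2.fillPoly(m,[np.array(poly).round().astype(np.int32)],1)
    v,u=np.nonzero(m&(s["range_z"]>0)); P=bydepth(s,np.c_[u,v]); q=P.mean(0)
    k=np.linalg.lstsq(np.c_[P[:,:2]-q[:2],np.ones(len(P))],P[:,2],rcond=None)[0]; print(q.round(4),k.round(4),(P[:,2]-np.c_[P[:,:2]-q[:2],np.ones(len(P))]@k).std().round(4),len(P))
C=lambda p:np.array(p)/5+[245,120]
fit(C([(370,440),(560,505),(475,640),(285,570)]))
fit(C([(270,450),(340,420),(260,560),(190,570)])); fit(C([(400,425),(660,510),(640,540),(390,440)]))
E
```

```text
310 [(np.int64(153), [0.5491, 0.0538, 0.2811])]
318 [(np.int64(156), [0.5638, 0.0561, 0.2806])]
326 [(np.int64(159), [0.5797, 0.0565, 0.2823])]
[0.56   0.0992 0.0681] [ 0.0023 -0.0016  0.0681] 0.0015 1294
[0.4981 0.0779 0.0679] [0.0348 0.0052 0.0679] 0.0015 341
[0.5776 0.1507 0.0677] [ 0.0216 -0.1177  0.0677] 0.0015 340
```

The cover now lies flat: tilt is about 0.003 rad by depth and it is level with the box top. Next is the key, with the grey one on the wooden stand at (202,282) confirmed.

```bash
python3 - <<'E'
from h import *
s=cam("scene"); t=cam("top")
T6=lambda p:np.array(p)/6+[140-.42,210-.42]; S8=lambda p:np.array(p)/8+[310-.44,125-.44]
T5=lambda p:np.array(p)/5+[250-.4,180-.4]; S5=lambda p:np.array(p)/5+[245-.4,190-.4]
print("bowtop",tri(t,T6([(334,419)]),s,S8([(356,262)])))
print("keyhole",tri(t,T5([(502,248)]),s,S5([(284,399)])))
E
python3 go.py 0.483 0.292 0.10 -161.5
```

```text
bowtop (array([0.48251506, 0.29564871, 0.0751058 ]), np.float64(0.00014564284656282524))
keyhole (array([ 0.57982202, -0.01516746,  0.06717592]), np.float64(0.0002689945872503371))
t 7.15 p [0.5499 0.136  0.1733] ang -169.61 zax [-0.0118 -0.0019 -0.9999] F [-0.39 -0.72 -0.43] T [ 0.147 -0.193 -0.002] open 0.0352 j [ 0.15 -0.04  1.85 -0.    1.35 -1.6 ]
shift [0.0368 0.1654 0.0738] yaw -0.1415
```

servo_tool([
  {"jaw": 0.5,"dx": 0.036,"dy": 0.165,"dz": 0.02,"yaw": -0.05},
  {"jaw": 0.5,"dx": 0.036,"dy": 0.165,"dz": 0.04,"yaw": -0.1},
  {"jaw": 0.5,"dx": 0.036,"dy": 0.165,"dz": 0.06,"yaw": -0.14},
  {"jaw": 0.5,"dx": 0.036,"dy": 0.165,"dz": 0.074,"yaw": -0.14},
  {"jaw": 0.5,"dx": 0.036,"dy": 0.165,"dz": 0.074,"yaw": -0.14},
])

```text
time: 7.65
eef_pos: [0.4778, 0.292, 0.0924]
ee_rot: [-0.162, 0.987, -0.002, -0.012]
ft_force: [-0.9, -1.0, 0.1]
opening: 0.0477
```

servo_tool([
  {"jaw": 0.5,"dx": 0,"dy": 0,"dz": 0,"yaw": 0},
  {"jaw": 0.5,"dx": 0,"dy": 0,"dz": 0,"yaw": 0},
])

```text
time: 7.85
eef_pos: [0.4773, 0.2911, 0.0912]
ee_rot: [-0.162, 0.987, -0.002, -0.013]
ft_force: [0.5, -0.1, 0.5]
opening: 0.0475
```

```bash
python3 go.py 0.4838 0.2925 0.0225 -161.5; python3 - <<'E'
from h import *
s=cam("scene"); crop(s,310,95,100,100,6,"pics/k1.png")
t=cam("top"); crop(t,140,210,120,120,5,"pics/k1t.png")
E
python3 go.py 0.4838 0.2925 0.0225 -161.5
```

```text
t 7.85 p [0.4773 0.2911 0.0912] ang -161.37 zax [-0.0255 -0.0083 -0.9996] F [ 0.51 -0.06  0.47] T [ 0.179 -0.146  0.011] open 0.0475 j [ 0.45  0.03  1.93  0.    1.22 -1.45]
shift [-0.0085 -0.0007  0.0685] yaw 0.0022
t 7.95 p [0.4787 0.2913 0.093 ] ang -161.43 zax [-0.0224 -0.0067 -0.9997] F [-0.21 -0.69 -0.31] T [ 0.1   -0.147 -0.004] open 0.0478 j [ 0.45  0.02  1.92  0.    1.22 -1.45]
shift [-0.0068 -0.0005  0.0703] yaw 0.0013
```

View pics/k1.png

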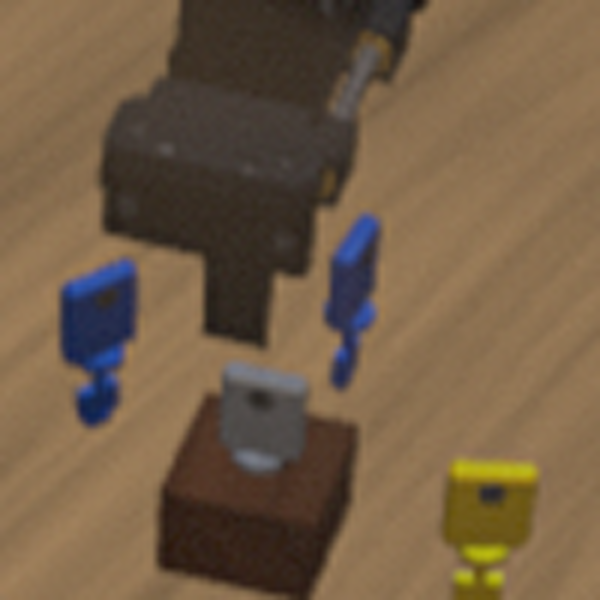

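View pics/k1t.png

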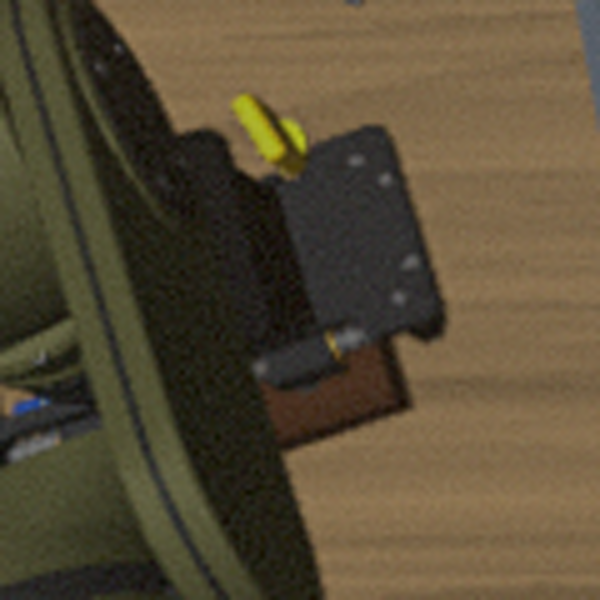

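servo_tool([
  {"jaw": 0.5,"dx": 0,"dy": 0,"dz": -0.04,"yaw": 0},
  {"jaw": 0.5,"dx": 0,"dy": 0,"dz": -0.08,"yaw": 0},
])

```text
time: 8.15
eef_pos: [0.4806, 0.2905, 0.1736]
ee_rot: [-0.161, 0.987, -0.002, -0.012]
ft_force: [1.1, 1.0, 0.4]
opening: 0.0476
```

```bash
python3 go.py 0.4838 0.2925 0.0225 -161.5
```

```text
t 8.15 p [0.4806 0.2905 0.1736] ang -161.53 zax [-0.0238 -0.0076 -0.9997] F [1.06 1.03 0.42] T [ 0.102 -0.135 -0.043] open 0.0476 j [ 0.45 -0.04  1.85  0.    1.36 -1.45]
shift [-0.0074  0.0008  0.1509] yaw -0.0004
```

servo_tool([
  {"jaw": 0.5,"dx": 0,"dy": 0,"dz": 0,"yaw": 0},
])

```text
time: 8.25
eef_pos: [0.4854, 0.2916, 0.1822]
ee_rot: [-0.16, 0.987, 0.0, -0.005]
ft_force: [-0.3, 0.0, 0.5]
opening: 0.0477
```

```bash
python3 go.py 0.4838 0.2925 0.0225 -161.5
```

```text
t 8.25 p [0.4854 0.2916 0.1822] ang -161.62 zax [-0.0109 -0.0015 -0.9999] F [-0.32  0.02  0.48] T [ 0.142 -0.15   0.046] open 0.0477 j [ 0.44 -0.05  1.84  0.    1.36 -1.45]
shift [-0.0005  0.001   0.1597] yaw -0.0021
```

servo_tool([
  {"jaw": 0.5,"dx": 0,"dy": 0,"dz": -0.035,"yaw": 0},
  {"jaw": 0.5,"dx": 0,"dy": 0,"dz": -0.07,"yaw": 0},
  {"jaw": 0.5,"dx": 0,"dy": 0,"dz": -0.07,"yaw": 0},
])

```text
time: 8.55
eef_pos: [0.4897, 0.2923, 0.2601]
ee_rot: [-0.159, 0.987, 0.002, 0.001]
ft_force: [1.4, -0.5, 0.6]
opening: 0.0475
```

```bash
python3 go.py 0.4838 0.2925 0.12 -161.5
```

```text
t 8.55 p [0.4897 0.2923 0.2601] ang -161.71 zax [ 8.0e-04  3.8e-03 -1.0e+00] F [ 1.41 -0.53  0.58] T [ 0.095 -0.13  -0.   ] open 0.0475 j [ 0.44 -0.09  1.75  0.    1.48 -1.45]
shift [0.0058 0.0016 0.1401] yaw -0.0037
```

servo_tool([
  {"jaw": 0.5,"dx": 0.0055,"dy": 0.0015,"dz": 0.02,"yaw": 0},
  {"jaw": 0.5,"dx": 0.0055,"dy": 0.0015,"dz": 0.05,"yaw": 0},
  {"jaw": 0.5,"dx": 0.0055,"dy": 0.0015,"dz": 0.075,"yaw": 0},
  {"jaw": 0.5,"dx": 0.0055,"dy": 0.0015,"dz": 0.088,"yaw": 0},
  {"jaw": 0.5,"dx": 0.0055,"dy": 0.0015,"dz": 0.09,"yaw": 0},
])

```text
time: 9.05
eef_pos: [0.4832, 0.2913, 0.1677]
ee_rot: [-0.159, 0.987, 0.001, -0.001]
ft_force: [0.2, 0.1, 0.2]
opening: 0.0479
```

```bash
python3 go.py 0.4838 0.2925 0.1 -161.5
```

```text
t 9.05 p [0.4832 0.2913 0.1677] ang -161.76 zax [-0.0026  0.0021 -1.    ] F [0.19 0.05 0.19] T [ 0.094 -0.237  0.036] open 0.0479 j [ 0.45 -0.05  1.87  0.    1.33 -1.44]
shift [-0.0011  0.0008  0.0677] yaw -0.0045
```

servo_tool([
  {"jaw": 0.5,"dx": -0.001,"dy": 0.001,"dz": 0.02,"yaw": 0},
  {"jaw": 0.5,"dx": -0.001,"dy": 0.001,"dz": 0.05,"yaw": 0},
  {"jaw": 0.5,"dx": -0.001,"dy": 0.001,"dz": 0.075,"yaw": 0},
  {"jaw": 0.5,"dx": -0.001,"dy": 0.001,"dz": 0.088,"yaw": 0},
  {"jaw": 0.5,"dx": -0.001,"dy": 0.001,"dz": 0.09,"yaw": 0},
])

```text
time: 9.55
eef_pos: [0.4831, 0.2923, 0.0767]
ee_rot: [-0.158, 0.987, 0.001, -0.002]
ft_force: [-0.3, 1.0, 1.0]
opening: 0.0476
```

```bash
python3 - <<'E'
from h import *
s=cam("scene"); crop(s,310,95,100,100,6,"pics/k2.png")
E
python3 go.py 0.4838 0.2925 0.0225 -161.5
```

```text
t 9.6 p [0.4837 0.2927 0.0777] ang -161.77 zax [-0.0029  0.002  -1.    ] F [-0.76 -0.07  0.89] T [ 0.067 -0.096 -0.023] open 0.0475 j [ 0.45  0.04  1.94  0.    1.17 -1.44]
shift [-0.0001 -0.0003  0.0552] yaw -0.0047
```

View pics/k2.png

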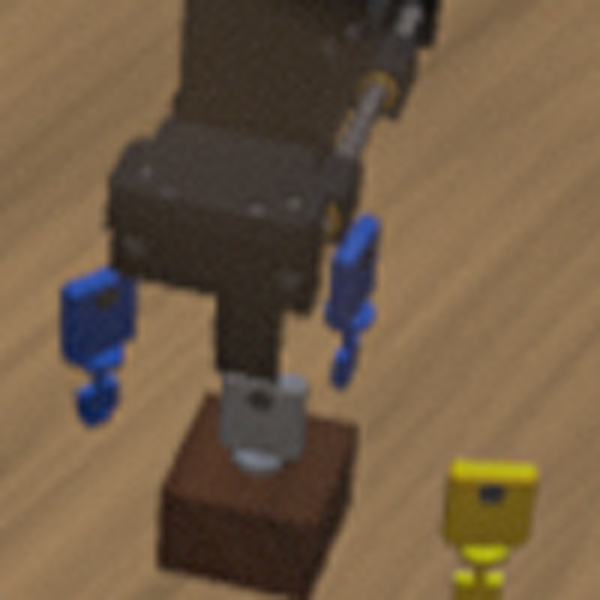

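```bash
python3 - <<'E'
from h import *
s=cam("scene")
a=np.radians(18.3); ex=np.array([np.cos(a),np.sin(a),0]); ey=np.array([-np.sin(a),np.cos(a),0])
for z in (.0222,.0245,.027):
  tip=np.array([.4837,.2927,.0777+z])
  for o in (.024,.036): print(z,o,(( proj(s,[tip-ey*o-ex*.01,tip-ey*o+ex*.01])-[310,95])*6).round(0).tolist())
k=np.array([.4838,.2925,.08]); print(((proj(s,[k-ex*.016-ey*.005,k+ex*.016-ey*.005,k+ex*.016+ey*.005,k-ex*.016+ey*.005])-[310,95])*6).round())
E
```

```text
0.0222 0.024 [[220.0, 361.0], [274.0, 373.0]]
0.0222 0.036 [[210.0, 382.0], [265.0, 394.0]]
0.0245 0.024 [[220.0, 356.0], [274.0, 368.0]]
0.0245 0.036 [[211.0, 377.0], [265.0, 389.0]]
0.027 0.024 [[221.0, 351.0], [275.0, 363.0]]
0.027 0.036 [[211.0, 372.0], [265.0, 384.0]]
[[217. 369.]
 [302. 387.]
 [309. 370.]
 [225. 352.]]
```

servo_tool([
  {"jaw": 0.5,"dx": 0,"dy": 0,"dz": 0.015,"yaw": 0},
  {"jaw": 0.5,"dx": 0,"dy": 0,"dz": 0.03,"yaw": 0},
  {"jaw": 0.5,"dx": 0,"dy": 0,"dz": 0.045,"yaw": 0},
  {"jaw": 0.5,"dx": 0,"dy": 0,"dz": 0.054,"yaw": 0},
  {"jaw": 0.5,"dx": 0,"dy": 0,"dz": 0.054,"yaw": 0},
])

```text
time: 10.15
eef_pos: [0.4826, 0.2923, 0.0221]
ee_rot: [-0.158, 0.987, 0.001, -0.003]
ft_force: [-0.6, -0.4, -0.3]
opening: 0.0479
```

```bash
python3 - <<'E'
from h import *
s=cam("scene"); crop(s,310,95,100,100,6,"pics/k3.png")
E
python3 go.py 0.4838 0.2925 0.0225 -161.5
```

```text
t 10.2 p [0.4834 0.2927 0.0234] ang -161.77 zax [-0.0036  0.0017 -1.    ] F [0.41 0.81 0.6 ] T [ 0.115 -0.157  0.014] open 0.0475 j [ 0.45  0.1   1.97  0.    1.07 -1.44]
shift [-0.0003 -0.0003  0.0009] yaw -0.0047
```

View pics/k3.png

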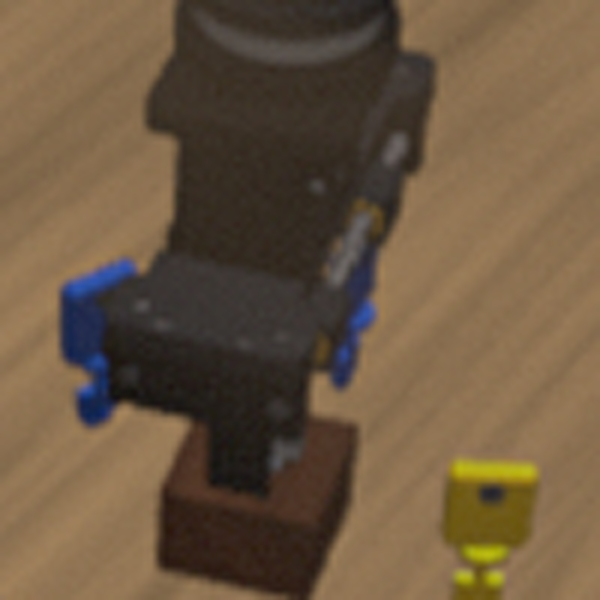

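servo_tool([
  {"jaw": 1,"dx": 0,"dy": 0,"dz": 0,"yaw": 0},
  {"jaw": 1,"dx": 0,"dy": 0,"dz": 0,"yaw": 0},
  {"jaw": 1,"dx": 0,"dy": 0,"dz": 0,"yaw": 0},
  {"jaw": 1,"dx": 0,"dy": 0,"dz": 0,"yaw": 0},
  {"jaw": 1,"dx": 0,"dy": 0,"dz": 0,"yaw": 0},
])

```text
time: 10.7
eef_pos: [0.4836, 0.2928, 0.0237]
ee_rot: [-0.158, 0.987, 0.001, -0.001]
ft_force: [0.2, 0.1, 0.1]
opening: 0.0131
```

```bash
python3 go.py
```

```text
t 10.7 p [0.4836 0.2928 0.0237] ang -161.77 zax [-0.003   0.0019 -1.    ] F [0.24 0.06 0.15] T [ 0.205 -0.161  0.055] open 0.0131 j [ 0.45  0.1   1.97  0.    1.07 -1.44]
```

servo_tool([
  {"jaw": 1,"dx": 0,"dy": 0,"dz": 0,"yaw": 0},
  {"jaw": 1,"dx": 0,"dy": 0,"dz": 0,"yaw": 0},
  {"jaw": 1,"dx": 0,"dy": 0,"dz": 0,"yaw": 0},
])

```text
time: 11.0
eef_pos: [0.4835, 0.2928, 0.0237]
ee_rot: [-0.158, 0.987, 0.001, -0.001]
ft_force: [0.7, 0.4, -0.1]
opening: 0.0099
```

```bash
python3 go.py
```

```text
t 11.0 p [0.4835 0.2928 0.0237] ang -161.77 zax [-0.0032  0.0019 -1.    ] F [ 0.65  0.4  -0.09] T [ 0.148 -0.159 -0.002] open 0.0099 j [ 0.45  0.1   1.97  0.    1.07 -1.44]
```

servo_tool([
  {"jaw": 1,"dx": 0,"dy": 0,"dz": -0.01,"yaw": 0},
  {"jaw": 1,"dx": 0,"dy": 0,"dz": -0.03,"yaw": 0},
  {"jaw": 1,"dx": 0,"dy": 0,"dz": -0.055,"yaw": 0},
  {"jaw": 1,"dx": 0,"dy": 0,"dz": -0.078,"yaw": 0},
  {"jaw": 1,"dx": 0,"dy": 0,"dz": -0.088,"yaw": 0},
])

```text
time: 11.5
eef_pos: [0.4853, 0.2933, 0.1151]
ee_rot: [-0.158, 0.987, 0.002, 0.001]
ft_force: [0.4, -0.2, -1.1]
opening: 0.0096
```

servo_tool([
  {"jaw": 1,"dx": 0,"dy": 0,"dz": -0.002,"yaw": 0},
  {"jaw": 1,"dx": 0,"dy": 0,"dz": -0.002,"yaw": 0},
])

```text
time: 11.7
eef_pos: [0.4855, 0.2934, 0.1174]
ee_rot: [-0.158, 0.987, 0.002, 0.001]
ft_force: [0.8, 0.1, -0.9]
opening: 0.0099
```

```bash
python3 - <<'E'
from h import *
s=cam("scene"); crop(s,310,65,100,100,6,"pics/k4.png")
E
python3 go.py 0.5803 -0.0158 0.112 -169.2
```

```text
t 11.75 p [0.4849 0.2931 0.1164] ang -161.77 zax [ 3.0e-04  3.5e-03 -1.0e+00] F [-0.13  0.52 -2.01] T [ 0.163 -0.12  -0.086] open 0.0101 j [ 0.45 -0.    1.91  0.    1.23 -1.44]
shift [ 0.0061 -0.3233  0.0034] yaw 0.1297
```

View pics/k4.png

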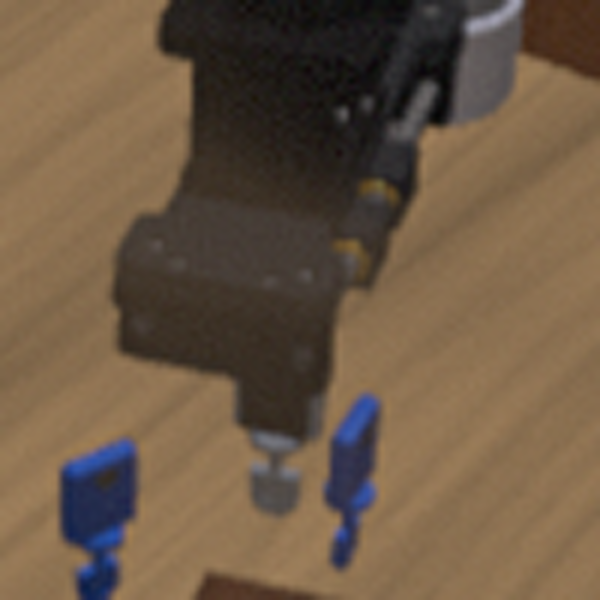

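servo_tool([
  {"jaw": 1,"dx": 0.001,"dy": -0.02,"dz": -0.01,"yaw": 0.03},
  {"jaw": 1,"dx": 0.002,"dy": -0.055,"dz": -0.015,"yaw": 0.06},
  {"jaw": 1,"dx": 0.003,"dy": -0.095,"dz": -0.015,"yaw": 0.09},
  {"jaw": 1,"dx": 0.004,"dy": -0.13,"dz": -0.015,"yaw": 0.12},
  {"jaw": 1,"dx": 0.004,"dy": -0.15,"dz": -0.015,"yaw": 0.13},
])

```text
time: 12.25
eef_pos: [0.5275, 0.147, 0.1291]
ee_rot: [-0.093, 0.996, 0.001, -0.001]
ft_force: [-0.3, 0.3, -1.5]
opening: 0.0099
```

```bash
python3 go.py 0.5803 -0.0158 0.125 -169.2
```

```text
t 12.25 p [0.5275 0.147  0.1291] ang -169.35 zax [-0.0025  0.0024 -1.    ] F [-0.34  0.26 -1.53] T [ 0.149 -0.127  0.007] open 0.0099 j [ 0.17 -0.05  1.94  0.    1.26 -1.59]
shift [-0.0218 -0.1698  0.0036] yaw -0.0026
```

servo_tool([
  {"jaw": 1,"dx": -0.007,"dy": -0.05,"dz": 0,"yaw": 0},
  {"jaw": 1,"dx": -0.013,"dy": -0.1,"dz": 0,"yaw": 0},
  {"jaw": 1,"dx": -0.018,"dy": -0.14,"dz": 0,"yaw": 0},
  {"jaw": 1,"dx": -0.021,"dy": -0.165,"dz": 0,"yaw": 0},
  {"jaw": 1,"dx": -0.022,"dy": -0.17,"dz": 0,"yaw": 0},
])

```text
time: 12.75
eef_pos: [0.5801, -0.0186, 0.1268]
ee_rot: [-0.091, 0.996, 0.001, -0.003]
ft_force: [0.2, 1.2, -1.1]
opening: 0.0097
```

servo_tool([
  {"jaw": 1,"dx": 0,"dy": 0,"dz": 0,"yaw": 0},
  {"jaw": 1,"dx": 0,"dy": 0,"dz": 0,"yaw": 0},
])

```text
time: 12.95
eef_pos: [0.5791, -0.0178, 0.1254]
ee_rot: [-0.091, 0.996, 0.002, -0.004]
ft_force: [-0.6, 0.9, -2.0]
opening: 0.01
```

```bash
python3 go.py 0.5803 -0.0158 0.100 -169.2;  python3 - <<'E'
from h import *
s=cam("scene"); crop(s,260,190,100,100,6,"pics/h1.png")
t=cam("top"); crop(t,290,170,120,120,5,"pics/h1t.png")
E
python3 go.py
```

```text
t 12.95 p [ 0.5791 -0.0178  0.1254] ang -169.54 zax [-0.0077  0.003  -1.    ] F [-0.64  0.88 -2.02] T [ 0.106 -0.11  -0.029] open 0.01 j [-0.12  0.02  1.87  0.    1.26 -1.88]
shift [-0.0017  0.0016  0.0254] yaw -0.0059
t 13.05 p [ 0.5794 -0.0173  0.1261] ang -169.48 zax [-0.0065  0.0028 -1.    ] F [ 0.41  0.27 -1.62] T [ 0.125 -0.155 -0.007] open 0.0103 j [-0.12  0.02  1.87  0.    1.26 -1.88]
```

View pics/h1.png

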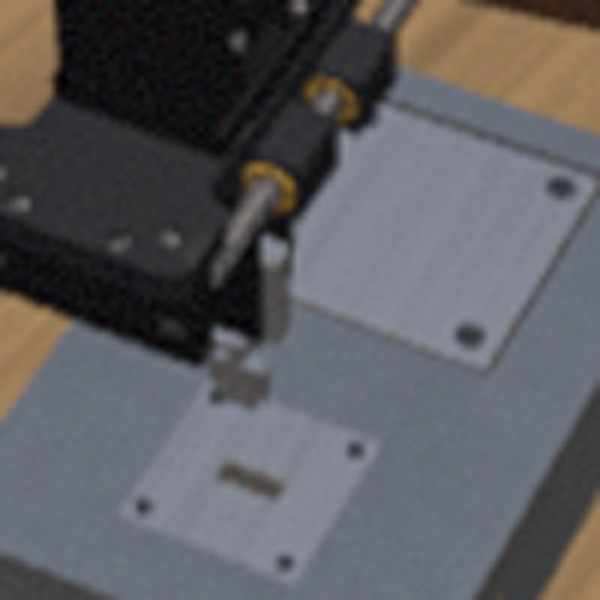

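View pics/h1t.png

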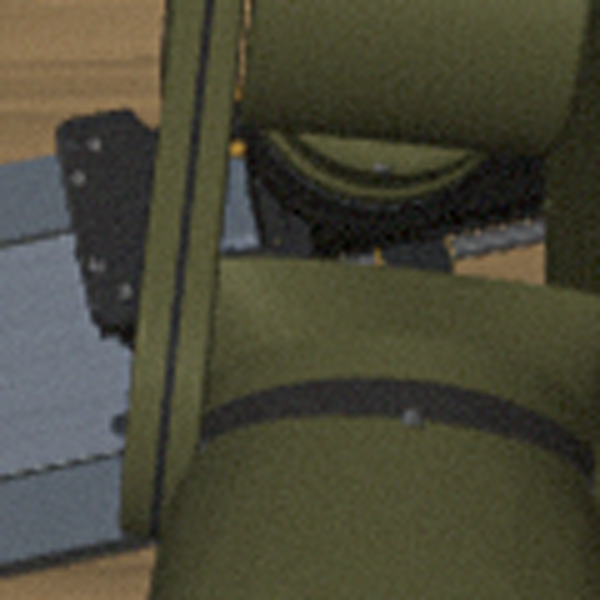

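```bash
python3 - <<'E'
from h import *
s=cam("scene"); crop(s,285,235,50,50,14,"pics/h2.png")
o=manip.observe()["eef_pos"]; print(o)
a=np.radians(10.6); ex=np.array([np.cos(a),np.sin(a),0]); ey=np.array([-np.sin(a),np.cos(a),0])
c=lambda P:((proj(s,P)-[285,235])*14).round(0).tolist()
tip=np.array([o[0],o[1],o[2]-.0182]); print("tip",c([tip,tip-ex*.009-ey*.0025,tip+ex*.009-ey*.0025]))
tp=tip+[0,0,.0245+.01]; print("bit top",c([tp-ex*.009-ey*.0025,tp+ex*.009-ey*.0025]),"collar under",c([tip+[0,0,.0345]]))
h=np.array([.5803,-.0158,.07]); print("hole",c([h,h-ex*.0105-ey*.0036,h+ex*.0105-ey*.0036,h+ex*.0105+ey*.0036,h-ex*.0105+ey*.0036]))
E
```

```text
[ 0.57962083 -0.01732051  0.12641538]
tip [[212.0, 290.0], [140.0, 280.0], [266.0, 328.0]]
bit top [[132.0, 101.0], [261.0, 150.0]] collar under [[206.0, 112.0]]
hole [[230.0, 473.0], [146.0, 464.0], [289.0, 520.0], [314.0, 481.0], [172.0, 426.0]]
```

View pics/h2.png

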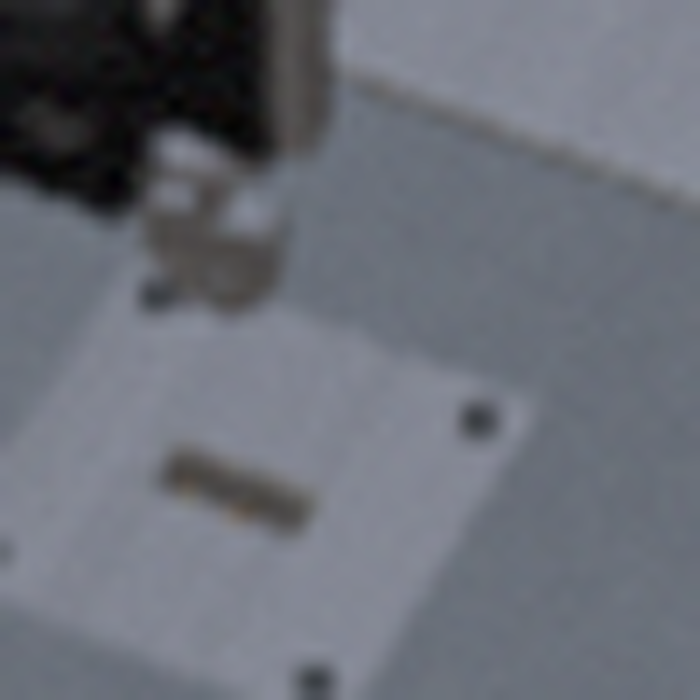

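```bash
python3 go.py 0.5799 -0.0159 0.093 -169.2
```

```text
t 13.1 p [ 0.5796 -0.0173  0.1264] ang -169.47 zax [-0.006   0.0026 -1.    ] F [-0.16 -0.57 -1.64] T [ 0.142 -0.098 -0.003] open 0.0097 j [-0.12  0.02  1.87  0.    1.26 -1.88]
shift [-0.0007  0.0012  0.0334] yaw -0.0046
```

servo_tool([
  {"jaw": 1,"dx": -0.0005,"dy": 0.0013,"dz": 0.01,"yaw": -0.0045},
  {"jaw": 1,"dx": -0.0005,"dy": 0.0013,"dz": 0.02,"yaw": -0.0045},
  {"jaw": 1,"dx": -0.0005,"dy": 0.0013,"dz": 0.03,"yaw": -0.0045},
  {"jaw": 1,"dx": -0.0005,"dy": 0.0013,"dz": 0.0335,"yaw": -0.0045},
  {"jaw": 1,"dx": -0.0005,"dy": 0.0013,"dz": 0.0335,"yaw": -0.0045},
])

```text
time: 13.6
eef_pos: [0.5788, -0.0157, 0.0915]
ee_rot: [-0.094, 0.996, 0.002, -0.004]
ft_force: [-0.2, -0.1, -1.6]
opening: 0.0101
```

servo_tool([
  {"jaw": 1,"dx": 0,"dy": 0,"dz": 0,"yaw": 0},
  {"jaw": 1,"dx": 0,"dy": 0,"dz": 0,"yaw": 0},
])

```text
time: 13.8
eef_pos: [0.579, -0.0158, 0.0917]
ee_rot: [-0.094, 0.996, 0.002, -0.004]
ft_force: [0.4, 0.2, -1.2]
opening: 0.0097
```

```bash
python3 - <<'E'
from h import *
s=cam("scene"); crop(s,285,235,50,50,14,"pics/h3.png")
o=manip.observe()["eef_pos"]; print(o)
a=np.radians(10.6); ex=np.array([np.cos(a),np.sin(a),0]); ey=np.array([-np.sin(a),np.cos(a),0])
c=lambda P:((proj(s,P)-[285,235])*14).round(0).tolist()
tip=np.array([o[0],o[1],o[2]-.0182]); print("tip",c([tip,tip-ex*.009-ey*.0025,tip+ex*.009-ey*.0025]))
h=np.array([.5803,-.0158,.07]); print("hole",c([h,h+ex*.001,h+ey*.001,h+[0,0,.001]]))
E
python3 go.py 0.5799 -0.0159 0.093 -169.2
```

```text
[ 0.57908783 -0.01584484  0.09185452]
tip [[222.0, 451.0], [152.0, 441.0], [274.0, 489.0]]
hole [[230.0, 473.0], [237.0, 475.0], [234.0, 467.0], [230.0, 468.0]]
t 13.85 p [ 0.5791 -0.0158  0.0919] ang -169.21 zax [-0.0077  0.0028 -1.    ] F [ 0.42 -0.84 -1.26] T [ 0.127 -0.128  0.015] open 0.0096 j [-0.12  0.06  1.89  0.    1.2  -1.88]
shift [-0.0008 -0.0002 -0.0012] yaw -0.0002
```

View pics/h3.png

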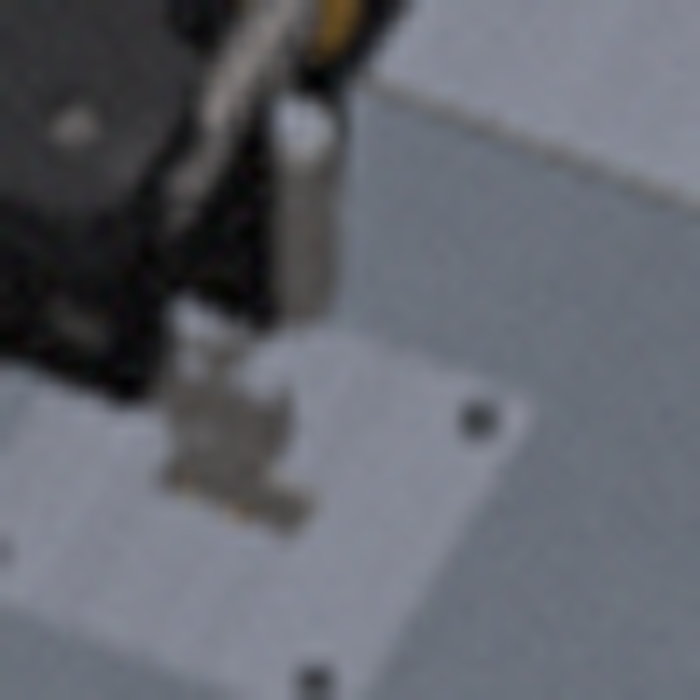

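servo_tool([
  {"jaw": 1,"dx": -0.0008,"dy": -0.0003,"dz": 0.0,"yaw": 0},
  {"jaw": 1,"dx": -0.0008,"dy": -0.0003,"dz": 0.002,"yaw": 0},
  {"jaw": 1,"dx": -0.0008,"dy": -0.0003,"dz": 0.004,"yaw": 0},
  {"jaw": 1,"dx": -0.0008,"dy": -0.0003,"dz": 0.006,"yaw": 0},
  {"jaw": 1,"dx": -0.0008,"dy": -0.0003,"dz": 0.007,"yaw": 0},
])

```text
time: 14.35
eef_pos: [0.5796, -0.0159, 0.0844]
ee_rot: [-0.094, 0.996, 0.002, -0.004]
ft_force: [0.5, -0.6, -0.8]
opening: 0.0098
```

```bash
python3 go.py 0.5799 -0.0159 0.0537 -169.2
```

```text
t 14.35 p [ 0.5796 -0.0159  0.0844] ang -169.21 zax [-0.0082  0.003  -1.    ] F [ 0.46 -0.6  -0.75] T [ 0.095 -0.229  0.013] open 0.0098 j [-0.12  0.07  1.9   0.    1.19 -1.88]
shift [-0.0005 -0.0002  0.0307] yaw -0.0002
```

servo_tool([
  {"jaw": 1,"dx": -0.0003,"dy": 0,"dz": 0.002,"yaw": 0},
  {"jaw": 1,"dx": -0.0003,"dy": 0,"dz": 0.004,"yaw": 0},
  {"jaw": 1,"dx": -0.0003,"dy": 0,"dz": 0.006,"yaw": 0},
  {"jaw": 1,"dx": -0.0003,"dy": 0,"dz": 0.008,"yaw": 0},
  {"jaw": 1,"dx": -0.0003,"dy": 0,"dz": 0.009,"yaw": 0},
])

```text
time: 14.85
eef_pos: [0.5797, -0.0158, 0.0751]
ee_rot: [-0.094, 0.996, 0.002, -0.004]
ft_force: [1.3, 0.4, -1.4]
opening: 0.0099
```

```bash
python3 go.py 0.5799 -0.0159 0.0537 -169.2;  python3 - <<'E'
from h import *
s=cam("scene"); crop(s,285,235,50,50,14,"pics/h4.png")
E
```

```text
t 14.85 p [ 0.5797 -0.0158  0.0751] ang -169.21 zax [-0.0086  0.003  -1.    ] F [ 1.26  0.39 -1.44] T [ 0.124 -0.14  -0.01 ] open 0.0099 j [-0.12  0.08  1.9   0.    1.17 -1.88]
shift [-0.0004 -0.0002  0.0214] yaw -0.0002
```

View pics/h4.png

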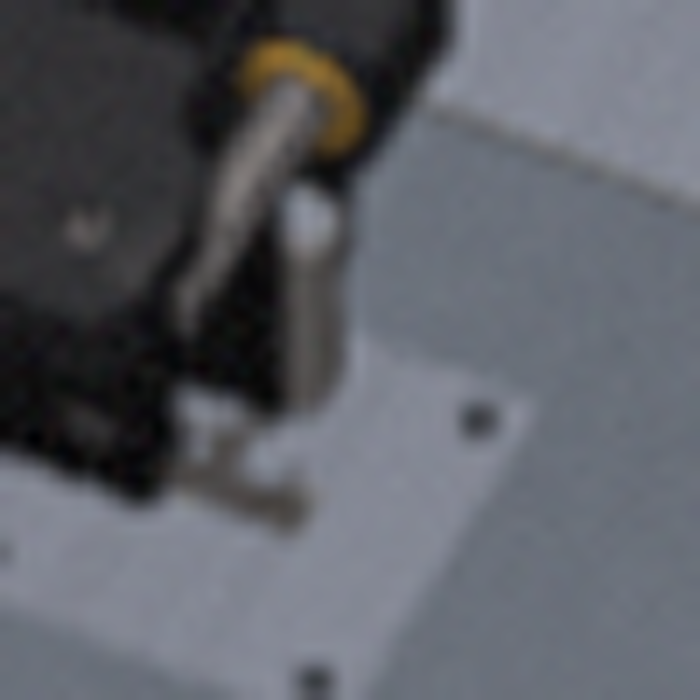

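servo_tool([
  {"jaw": 1,"dx": -0.0002,"dy": 0,"dz": 0.002,"yaw": 0},
  {"jaw": 1,"dx": -0.0002,"dy": 0,"dz": 0.004,"yaw": 0},
  {"jaw": 1,"dx": -0.0002,"dy": 0,"dz": 0.006,"yaw": 0},
  {"jaw": 1,"dx": -0.0002,"dy": 0,"dz": 0.008,"yaw": 0},
  {"jaw": 1,"dx": -0.0002,"dy": 0,"dz": 0.01,"yaw": 0},
])

```text
time: 15.4
eef_pos: [0.5797, -0.0158, 0.0648]
ee_rot: [-0.094, 0.996, 0.002, -0.004]
ft_force: [-0.2, -0.3, -0.6]
opening: 0.0096
```

```bash
python3 go.py 0.5799 -0.0159 0.0537 -169.2
```

```text
t 15.4 p [ 0.5797 -0.0158  0.0648] ang -169.21 zax [-0.0089  0.003  -1.    ] F [-0.22 -0.27 -0.63] T [ 0.074 -0.166  0.057] open 0.0096 j [-0.12  0.09  1.91  0.    1.15 -1.88]
shift [-0.0003 -0.0002  0.0111] yaw -0.0002
```

Now the sticky part: push with a small wiggle of ±3°.

servo_tool([
  {"jaw": 1,"dx": -0.0002,"dy": 0,"dz": 0.001,"yaw": 0.05},
  {"jaw": 1,"dx": -0.0002,"dy": 0,"dz": 0.002,"yaw": -0.05},
  {"jaw": 1,"dx": -0.0002,"dy": 0,"dz": 0.003,"yaw": 0.05},
  {"jaw": 1,"dx": -0.0002,"dy": 0,"dz": 0.004,"yaw": -0.05},
  {"jaw": 1,"dx": -0.0002,"dy": 0,"dz": 0.005,"yaw": 0},
])

```text
time: 15.9
eef_pos: [0.579, -0.0162, 0.0602]
ee_rot: [-0.094, 0.996, 0.002, -0.006]
ft_force: [-4.7, -1.0, 4.0]
opening: 0.0097
```

```bash
python3 go.py 0.5799 -0.0159 0.0537 -169.2
```

```text
t 15.9 p [ 0.579  -0.0162  0.0602] ang -169.18 zax [-0.0114  0.002  -0.9999] F [-4.67 -1.02  4.04] T [-0.169  0.762 -0.002] open 0.0097 j [-0.12  0.09  1.91  0.    1.15 -1.88]
shift [-0.001   0.0001  0.0065] yaw 0.0003
```

servo_tool([
  {"jaw": 1,"dx": -0.001,"dy": 0.0003,"dz": 0.001,"yaw": 0.06},
  {"jaw": 1,"dx": -0.001,"dy": 0.0003,"dz": 0.002,"yaw": -0.06},
  {"jaw": 1,"dx": -0.001,"dy": 0.0003,"dz": 0.003,"yaw": 0.06},
  {"jaw": 1,"dx": -0.001,"dy": 0.0003,"dz": 0.004,"yaw": -0.06},
  {"jaw": 1,"dx": -0.001,"dy": 0.0003,"dz": 0.005,"yaw": 0},
])

```text
time: 16.4
eef_pos: [0.5798, -0.0162, 0.0578]
ee_rot: [-0.095, 0.995, 0.001, -0.006]
ft_force: [-7.4, 0.2, 15.0]
opening: 0.0099
```

```bash
python3 go.py 0.5799 -0.0159 0.0537 -169.2
```

```text
t 16.4 p [ 0.5798 -0.0162  0.0578] ang -169.13 zax [-0.0126  0.001  -0.9999] F [-7.43  0.17 14.97] T [0.122 1.471 0.034] open 0.0099 j [-0.12  0.1   1.91 -0.    1.14 -1.88]
shift [-0.0002  0.0003  0.0041] yaw 0.0012
```

servo_tool([
  {"jaw": 1,"dx": -0.0006,"dy": 0.0002,"dz": 0.004,"yaw": 0.07},
  {"jaw": 1,"dx": -0.0006,"dy": 0.0002,"dz": 0.005,"yaw": -0.07},
  {"jaw": 1,"dx": -0.0006,"dy": 0.0002,"dz": 0.005,"yaw": 0.07},
  {"jaw": 1,"dx": -0.0006,"dy": 0.0002,"dz": 0.006,"yaw": -0.07},
  {"jaw": 1,"dx": -0.0006,"dy": 0.0002,"dz": 0.006,"yaw": 0},
])

```text
time: 16.9
eef_pos: [0.582, -0.0157, 0.0556]
ee_rot: [-0.095, 0.995, 0.001, -0.005]
ft_force: [-4.3, 2.3, 11.6]
opening: 0.0103
```

```bash
python3 go.py 0.5799 -0.0159 0.0537 -169.2
```

```text
t 16.9 p [ 0.582  -0.0157  0.0556] ang -169.08 zax [-0.0096  0.0013 -1.    ] F [-4.26  2.33 11.58] T [0.523 0.738 0.076] open 0.0103 j [-0.12  0.1   1.91  0.    1.14 -1.88]
shift [0.002  0.0002 0.0019] yaw 0.0021
```

servo_tool([
  {"jaw": 1,"dx": 0.001,"dy": 0,"dz": 0.003,"yaw": 0.07},
  {"jaw": 1,"dx": 0.001,"dy": 0,"dz": 0.004,"yaw": -0.07},
  {"jaw": 1,"dx": 0.001,"dy": 0,"dz": 0.005,"yaw": 0.07},
  {"jaw": 1,"dx": 0.001,"dy": 0,"dz": 0.005,"yaw": -0.07},
  {"jaw": 1,"dx": 0.001,"dy": 0,"dz": 0.005,"yaw": 0},
])

```text
time: 17.4
eef_pos: [0.5823, -0.0158, 0.0545]
ee_rot: [-0.096, 0.995, 0.001, -0.004]
ft_force: [-5.6, 0.9, 14.0]
opening: 0.0095
```

```bash
python3 go.py 0.5799 -0.0159 0.0537 -169.2; python3 - <<'E'
from h import *
s=cam("scene"); crop(s,285,235,50,50,14,"pics/h5.png")
E
```

```text
t 17.4 p [ 0.5823 -0.0158  0.0545] ang -169.01 zax [-0.0075  0.0014 -1.    ] F [-5.62  0.9  13.97] T [0.269 1.161 0.068] open 0.0095 j [-0.12  0.1   1.91  0.    1.13 -1.88]
shift [0.0024 0.0003 0.0008] yaw 0.0033
```

View pics/h5.png

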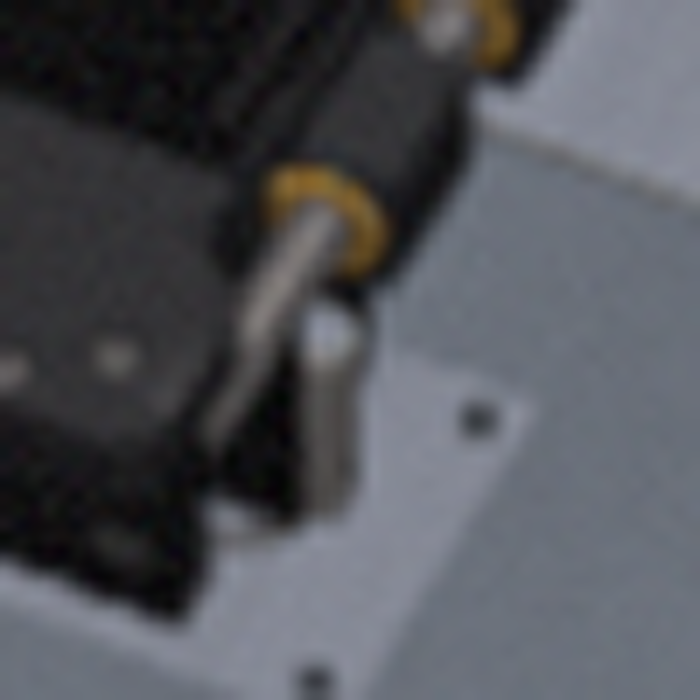

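servo_tool([
  {"jaw": 1,"dx": 0.0015,"dy": 0,"dz": 0.004,"yaw": 0.07},
  {"jaw": 1,"dx": 0.0015,"dy": 0,"dz": 0.005,"yaw": -0.07},
  {"jaw": 1,"dx": 0.0015,"dy": 0,"dz": 0.006,"yaw": 0.07},
  {"jaw": 1,"dx": 0.0015,"dy": 0,"dz": 0.007,"yaw": -0.07},
  {"jaw": 1,"dx": 0.0015,"dy": 0,"dz": 0.007,"yaw": 0},
])

```text
time: 17.95
eef_pos: [0.583, -0.0159, 0.0535]
ee_rot: [-0.094, 0.996, 0.001, -0.002]
ft_force: [-8.7, 2.2, 22.6]
opening: 0.0104
```

```bash
python3 go.py 0.5799 -0.0159 0.0537 -169.2; python3 - <<'E'
from h import *
s=cam("scene"); crop(s,290,255,30,25,25,"pics/h6.png")
E
```

```text
t 17.95 p [ 0.583  -0.0159  0.0535] ang -169.25 zax [-0.004   0.0014 -1.    ] F [-8.73  2.18 22.65] T [0.37  1.686 0.137] open 0.0104 j [-0.12  0.1   1.91  0.    1.13 -1.88]
shift [ 0.003   0.0006 -0.0002] yaw -0.0008
```

View pics/h6.png

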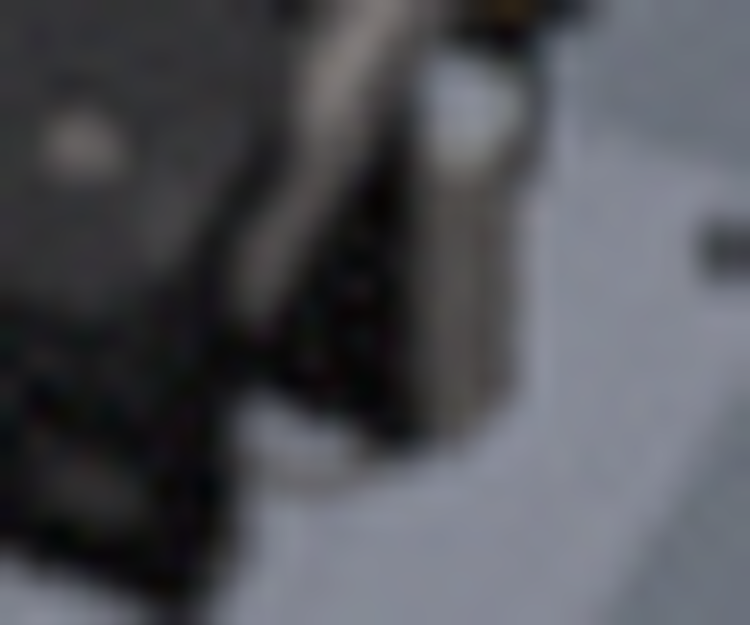

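servo_tool([
  {"jaw": 1,"dx": 0.002,"dy": 0,"dz": 0.002,"yaw": 0.08},
  {"jaw": 1,"dx": 0.002,"dy": 0,"dz": 0.003,"yaw": -0.08},
  {"jaw": 1,"dx": 0.002,"dy": 0,"dz": 0.003,"yaw": 0.08},
  {"jaw": 1,"dx": 0.002,"dy": 0,"dz": 0.003,"yaw": -0.08},
  {"jaw": 1,"dx": 0.002,"dy": 0,"dz": 0.003,"yaw": 0},
])

```text
time: 18.5
eef_pos: [0.5827, -0.016, 0.0535]
ee_rot: [-0.092, 0.996, 0.001, -0.0]
ft_force: [-3.1, 1.1, 10.2]
opening: 0.0095
```

```bash
python3 go.py 0.5803 -0.0159 0.0537 -169.2
```

```text
t 18.5 p [ 0.5827 -0.016   0.0535] ang -169.47 zax [-7.0e-04  1.8e-03 -1.0e+00] F [-3.05  1.06 10.2 ] T [0.393 0.395 0.019] open 0.0095 j [-0.12  0.1   1.92  0.    1.13 -1.88]
shift [ 0.0023  0.0006 -0.0002] yaw -0.0048
```

Z holds at 0.0535 whether pushing at 10 N or 22 N, and the collar's front edge sits where it should for "home". Now I'll turn clockwise in steps with light downward pressure.

servo_tool([
  {"jaw": 1,"dx": 0.001,"dy": 0,"dz": 0.002,"yaw": 0.06},
  {"jaw": 1,"dx": 0.001,"dy": 0,"dz": 0.002,"yaw": 0.12},
  {"jaw": 1,"dx": 0.001,"dy": 0,"dz": 0.002,"yaw": 0.18},
  {"jaw": 1,"dx": 0.001,"dy": 0,"dz": 0.002,"yaw": 0.24},
  {"jaw": 1,"dx": 0.001,"dy": 0,"dz": 0.002,"yaw": 0.3},
])

```text
time: 19.0
eef_pos: [0.5825, -0.0167, 0.0536]
ee_rot: [0.059, 0.998, 0.0, 0.0]
ft_force: [-3.2, -0.4, 6.4]
opening: 0.01
```

```bash
python3 go.py 0.5803 -0.0159 0.0537 100.8
```

```text
t 19.0 p [ 0.5825 -0.0167  0.0536] ang 173.24 zax [ 7.e-04  5.e-04 -1.e+00] F [-3.22 -0.39  6.41] T [-0.157  0.449  0.08 ] open 0.01 j [-0.12  0.1   1.92  0.    1.12 -1.57]
shift [ 0.0023  0.0005 -0.0001] yaw 1.2643
```

servo_tool([
  {"jaw": 1,"dx": 0.001,"dy": 0,"dz": 0.002,"yaw": 0.07},
  {"jaw": 1,"dx": 0.001,"dy": 0,"dz": 0.002,"yaw": 0.15},
  {"jaw": 1,"dx": 0.001,"dy": 0,"dz": 0.002,"yaw": 0.23},
  {"jaw": 1,"dx": 0.001,"dy": 0,"dz": 0.002,"yaw": 0.31},
  {"jaw": 1,"dx": 0.001,"dy": 0,"dz": 0.002,"yaw": 0.4},
])

```text
time: 19.5
eef_pos: [0.5821, -0.0174, 0.0536]
ee_rot: [0.257, 0.966, -0.001, 0.001]
ft_force: [-4.8, -3.0, 7.2]
opening: 0.01
```

```bash
python3 go.py 0.5803 -0.0159 0.0537 100.8
```

```text
t 19.5 p [ 0.5821 -0.0174  0.0536] ang 150.18 zax [ 0.0013 -0.0015 -1.    ] F [-4.82 -2.96  7.23] T [-0.47   0.733  0.13 ] open 0.01 j [-0.12  0.1   1.92 -0.    1.12 -1.17]
shift [ 0.0023  0.0004 -0.0001] yaw 0.8618
```

servo_tool([
  {"jaw": 1,"dx": 0.0005,"dy": 0,"dz": 0.002,"yaw": 0.08},
  {"jaw": 1,"dx": 0.0005,"dy": 0,"dz": 0.002,"yaw": 0.16},
  {"jaw": 1,"dx": 0.0005,"dy": 0,"dz": 0.002,"yaw": 0.24},
  {"jaw": 1,"dx": 0.0005,"dy": 0,"dz": 0.002,"yaw": 0.32},
  {"jaw": 1,"dx": 0.0005,"dy": 0,"dz": 0.002,"yaw": 0.4},
])

```text
time: 20.0
eef_pos: [0.5819, -0.0176, 0.0536]
ee_rot: [0.445, 0.895, -0.001, 0.001]
ft_force: [-5.0, -0.0, 9.1]
opening: 0.0097
```

```bash
python3 go.py 0.5803 -0.0159 0.0537 100.8
```

```text
t 20.0 p [ 0.5819 -0.0176  0.0536] ang 127.11 zax [ 0.0011 -0.0025 -1.    ] F [-4.97 -0.05  9.1 ] T [-0.237  0.894  0.123] open 0.0097 j [-0.12  0.1   1.92 -0.    1.12 -0.77]
shift [ 0.0023 -0.0003 -0.0001] yaw 0.4593
```

servo_tool([
  {"jaw": 1,"dx": 0.0003,"dy": 0,"dz": 0.002,"yaw": 0.1},
  {"jaw": 1,"dx": 0.0003,"dy": 0,"dz": 0.002,"yaw": 0.2},
  {"jaw": 1,"dx": 0.0003,"dy": 0,"dz": 0.002,"yaw": 0.3},
  {"jaw": 1,"dx": 0.0003,"dy": 0,"dz": 0.002,"yaw": 0.4},
  {"jaw": 1,"dx": 0.0003,"dy": 0,"dz": 0.002,"yaw": 0.48},
])

```text
time: 20.5
eef_pos: [0.581, -0.0181, 0.0536]
ee_rot: [0.646, 0.763, -0.002, 0.001]
ft_force: [-8.1, -1.1, 11.3]
opening: 0.0098
```

```bash
python3 go.py 0.5803 -0.0159 0.0537 100.8; python3 - <<'E'
from h import *
s=cam("scene"); crop(s,260,190,100,100,6,"pics/f1.png")
t=cam("top"); crop(t,250,150,160,150,5,"pics/f1t.png")
E
```

```text
t 20.5 p [ 0.581  -0.0181  0.0536] ang 99.47 zax [-0.0016 -0.0043 -1.    ] F [-8.07 -1.07 11.29] T [-0.392  1.639  0.187] open 0.0098 j [-0.12  0.1   1.92 -0.    1.13 -0.28]
shift [ 0.0023 -0.0003 -0.0001] yaw -0.0231
```

View pics/f1.png

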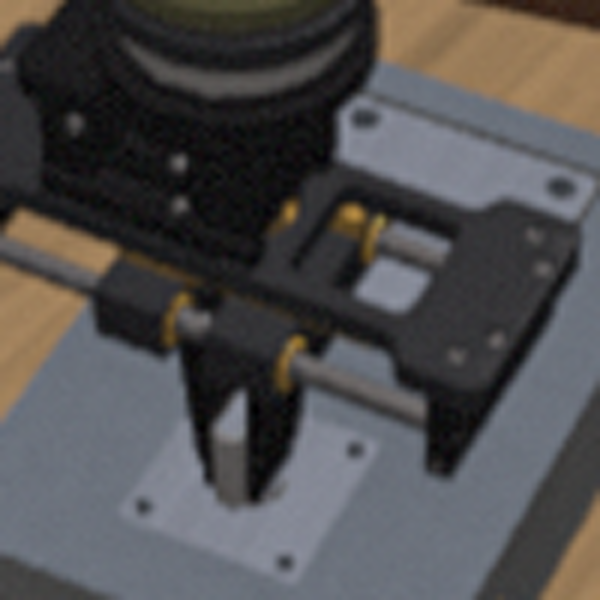

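servo_tool([
  {"jaw": 1,"dx": 0,"dy": 0,"dz": 0.002,"yaw": 0.03},
  {"jaw": 1,"dx": 0,"dy": 0,"dz": 0.002,"yaw": 0.03},
  {"jaw": 1,"dx": 0,"dy": 0,"dz": 0.002,"yaw": 0.03},
  {"jaw": 1,"dx": 0,"dy": 0,"dz": 0.002,"yaw": 0.03},
  {"jaw": 1,"dx": 0,"dy": 0,"dz": 0.002,"yaw": 0.03},
])

```text
time: 21.1
eef_pos: [0.5808, -0.0182, 0.0536]
ee_rot: [0.657, 0.754, -0.003, 0.0]
ft_force: [-4.3, 0.3, 9.8]
opening: 0.0099
```

```bash
python3 go.py; python3 - <<'E'
from h import *
s=cam("scene"); crop(s,275,230,55,50,14,"pics/f2.png")
m=np.zeros((480,640),np.uint8); cv2.fillPoly(m,[np.array([(322,210),(350,220),(347,224),(322,215)],np.int32)],1)
v,u=np.nonzero(m); print(np.median(bydepth(s,np.c_[u,v]),0))
cv2.imwrite("pics/full.png",s["frame"][:,:,::-1])
E
python3 go.py
```

```text
t 21.1 p [ 0.5808 -0.0182  0.0536] ang 97.92 zax [-0.0028 -0.0047 -1.    ] F [-4.32  0.34  9.85] T [0.048 1.127 0.185] open 0.0099 j [-0.12  0.1   1.92 -0.01  1.13 -0.26]
[0.55165015 0.1288966  0.06798706]
t 21.15 p [ 0.5808 -0.0182  0.0536] ang 97.92 zax [-0.0028 -0.0046 -1.    ] F [-4.85 -0.42  9.32] T [-0.025  1.106  0.174] open 0.0099 j [-0.12  0.1   1.92 -0.01  1.13 -0.26]
```

View pics/f2.png

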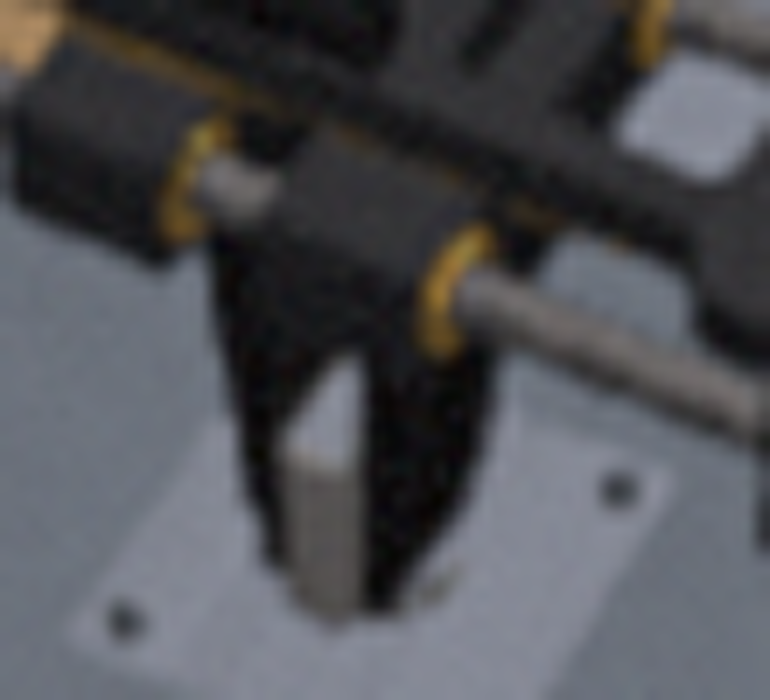

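View pics/full.png

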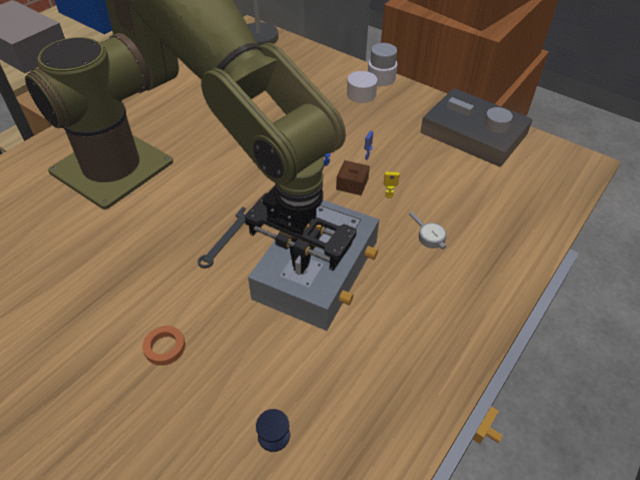

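The bow edge now faces the camera at about (298,270), the collar is on the plate, and the bystanders are where they started. Handing in.

```bash
python3 -c "
from bench import manip
print(manip.sign_off())"; python3 go.py
```

```text
the job is handed in; nothing more can be done
None
the job is handed in; nothing more can be done
```

I pressed the cover flush, moved the grey key from the wooden stand to the keyhole and wiggled it home. I then turned it about 93° clockwise and handed in at about 21 s, still gripping it. The hand-in gives no verdict.

**Last checks:**
- **Cover:** depth shows it level with the box top, with a tilt of about 0.003 rad right after pressing. The strip still visible at the end is at the same height.
- **Key home:** the height stayed put at 10 N and at 22 N of push, and in the picture the collar sits on the plate.
- **Turn:** the tool turned about 1.62 rad after the key was home. I could not read the switch directly; allowing for the 0.1 rad of play, it should be at about 1.5 rad or more. The spring torque felt at the end was about 0.18 N m.
- **Grip:** finger opening is 9.9 mm on the 10 mm bow. I did not measure the finger force directly.
- **Other objects:** the lap ring, spool, dial indicator and wrench look unmoved in the last picture.

**Disagreements:**
- **Tool height:** the reported height reads about 25 mm lower than the fingertips really are. First contact with the cover and the camera depth both showed this, and I corrected for it.
- **Cameras:** their heights read 2 to 5 mm low, and the two views differed by 1 to 4 mm sideways.

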